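Empty the glue press into the display tray

TASK

The pocket mirrors in the glue press have set: unscrew the hand nut until its thread lets go, lift it off and lay it on the table, and swing the pressing board right open. Put every mirror that is in the press, glass up, fully down into a recess of its own outline in the display tray, then swing the empty press shut again. The other things on the table stay where they are.

Things in the scene. Friction and masses are not known exactly. Their poses are not given: they have to be found in the camera images.
- press: Glue press, fixed: beech base board 236 mm deep (x from -108 to +128 mm) and 220 mm wide on the table, its bed (upper face) 25 mm above the table, a steel stud 23 mm thick (29 mm over its thread) standing up to 85 mm, a strip 6 mm high across the bed as a back stop (x = 89 to 97 mm). Origin: on the stud's axis, at table height; x points from the press's front (handle) to its back (hinge), z up.
- stud_top (a point): Middle of the top end of the threaded stud, 85 mm above the table.
- board (a joint): Pressing board, a plywood plate 205 x 200 x 12 mm (0.4 kg) hinged at the back of the press: 0 = shut (level, underside 43.5 mm, top 55.5 mm above the table); grows as its front swings up and back, to a stop at 1.72 rad where it stays leaning back; below 1.5 rad it falls shut. A slot lets the stud through; the nut holds it shut.
- board_handle (a point): Grip point on the dark wooden handle, a round bar 16 mm thick that sticks out 59 mm from the middle of the board's front edge, in the plane of the board. The point is on the bar's axis, 241 mm from the hinge axis, with about 25 mm of bar beyond it; 49.5 mm above the table when shut.
- board_hinge (a point): Middle of the hinge axis of the pressing board (axis parallel to the press's y), 49.5 mm above the table, at x = +115 mm in the press's frame.
- nut: Hand nut, 0.22 kg, on the stud: round fluted head 58 mm across, from 32 to 48 mm above its underside, over a skirt 50 mm across. It sits on the board at first. Right-hand thread, 1 mm end play: anticlockwise from above it rises 8 mm a turn and comes free after about 2 turns; lift it 16 mm more to clear the stud. Origin: middle of its underside; z up its axis.
- round_mirror_a: Round pocket mirror, brass case 60 mm across and 18 mm thick, glass on its upper face, 0.12 kg. Origin: middle of its underside; z up through the glass. It lies on the bed of the press, under the pressing board. May be absent.
- round_mirror_b: A second round pocket mirror, the same as the other. May be absent.
- square_mirror_a: Square pocket mirror, brass case 54 x 54 x 18 mm, glass on its upper face, 0.12 kg. Origin: middle of its underside; x and y along its sides, z up through the glass. It lies on the bed of the press, under the pressing board. May be absent.
- square_mirror_b: A second square pocket mirror, the same as the other. May be absent.
- tray: Display tray, fixed: dark wooden plate 176 x 190 mm, 18 mm high, with four recesses 7 mm deep (mirrors stand 11 mm proud in them): two round ones 63 mm across and two square ones 57 x 57 mm with sides along the tray's x and y. Origin: under its middle at table height; the round ones lie on its +x side (far from the robot), the square ones on its -x side.
- round_left (a point): Middle of the floor of the left (+y) round recess, 11 mm above the table.
- round_right (a point): Middle of the floor of the right (-y) round recess.
- square_left (a point): Middle of the floor of the left (+y) square recess.
- square_right (a point): Middle of the floor of the right (-y) square recess.
- balm_pot: Bystander: white balm pot, 66 mm across, 30 mm high, behind the tray.
- note_block: Bystander: block of yellow price slips, 63 x 63 x 27 mm.
- ring_case: Bystander: dark blue velvet ring box, 50 x 50 x 42 mm.
- jewellery_chest: Walnut jewellery chest, fixed furniture behind the work: 203 mm deep (x), 256 mm wide (y), 172 mm high with its lid standing open behind; its front with the drawer knobs is about 105 mm in front (-x) of the origin, which lies under its middle. (The table's front edge runs from x = 0.28 m at y = 0 to x = 0.36 m at y = -0.5 m.)
There are look-alikes about, which are no part of the job. What is shaped like the nut but pink is not meant.

How it is judged:
By the outcome, as a careful person would: the job done as asked, in the order asked, and still so for the second after the job is handed in, with the robot touching nothing.
Of round_mirror_a, round_mirror_b, square_mirror_a, square_mirror_b only 2 to 4 are there at a start; the rules pass over those that are not, and their reading is None.
At some moment in a run one of round_mirror_a, round_mirror_b, square_mirror_a, square_mirror_b may be knocked a few centimetres aside while the robot is not near it.
Once in a run the grip may slacken for a moment while it holds something.
It also fails if it takes over 210 s, if anything falls off the work surface, if the arm or the gripper's body presses on something with over 40 N, if the wrist force passes 120 N, or if a joint passes its speed limit or range.

ROBOT

A 6-joint arm with a two-finger parallel gripper is mounted at the origin on a cart in front of the work surface, level with it; the furniture and walls round the work are solid. World frame = base frame: x ahead of the robot, y to its left, z up, the work surface at z = 0. Lengths are in m, angles in rad, forces in N, time in s.
With the tool pointing down it reaches from about 0.3 to 0.875 m from the base axis. Payload 6.4 kg.
Tool frame: the origin (TCP) lies on the centre line of the jaws, within the pads' length; the fingertips stand 25 mm ahead of it and the grasp point (between the pads) lies 6 mm ahead of it; z points along the fingers, y is the line along which they close (so a half turn about z gives the same grasp; the last joint's range is limited). The gripper opens to 85 mm and grips with 20 to 120 N. Pads are 22 mm wide; open, the fingers measure 114 mm over their backs; the gripper's body (76 mm by 85 mm) begins 54 mm behind the grasp point. The pads swing forward as they close: fully open they stand 13 mm farther back than shut.
Start: joints at [-1.458, 0.181, 1.607, -0, 1.354, -0.206], TCP at [0.18, -0.546, 0.256] pointing down, gripper open.
Joint ranges: [-2.99, 2.99], [-0.89, 2.07], [0.3, 2.58], [-1.14, 4.28], [0, 2.63], [-3.12, 3.12]. Speed limits (rad/s): [2.57, 2.57, 3.01, 3.14, 3.14, 3.14].

INTERFACE

Orientations are given as a unit quaternion [w, x, y, z].
In Python, from bench import get_obs, camera, hand_in, spot_in gives the robot as it stands.
- The arm moves only by the shell command python3 -m jog 'ROWS'. ROWS is JSON, one flat list of numbers, 7 for each row, row after row: the shift along the tool's x, y, z in m, then the turn, a rotation vector about the tool's x, y, z in rad, then the closure, from 0 (fully open) to 1 (shut). A call has 1 to 20 rows; each row is the pose to reach, as a shift and turn from the pose commanded when the call began, along the tool's axes at that moment; what a row does not reach only later rows make up. A row lasts 1/8 s, in which the tool goes at most 62.5 mm and 10.7 degrees, less where a joint would pass 70% of its speed; a pose out of reach is approached as far as the arm can. A call with a gripper value outside its range is refused whole. The fingers move at their own pace and stop on an object; the grip force is fixed at half the most. Time passes only in rows, so rows that repeat a pose let the fingers close. It gives the time, the measured TCP pose, the force, the opening and the grip force at its end, in the units of the state.
- get_obs(): the state, without advancing time (a new reading comes with each control period).
- camera(name): name is "scene" or "top"; returns a dict with "frame" (384x512x3 uint8, red, green, blue), "mtx" (3x3 intrinsics, pixels), "extrinsics" (4x4, takes a point from camera to world coordinates). Camera axes: x right, y up, looking along -z (the intrinsics and any distortion apply to the point x, -y, -z); pixel columns grow to the right and rows downward; lengths in m; the calibration is good to about 2 mm. A picture is of the moment at which its call begins. There is no depth.
- hand_in(): hands the job in; it is judged then, once.
Trained networks look in a picture, given as the dict that the camera call returned (one of the last four; its "shot" number tells which), for a name from the list of things; names that differ only in an ending like _2 or _b are one class to them, and where a whole thing is asked for, a point or a joint stands for the part that bears it (a point fixed in the world has none). Each returns a list of dicts, best first, with "confidence" (0 to 1); they miss things now and then, are a little off and sometimes report something else, mostly with a low value. They report only what shows in the picture. A call takes as long as a camera call. They do not tell look-alikes from the thing itself.
- spot_in(picture, name): "xyz" ([x, y, z] in m, in world coordinates, good to about 4 mm: the middle of the surface that is visible of it).
The state is a dict: "time_s": time; "q": joint angles; "dq": joint speeds; "joint_efforts": joint torques, N m; "eef_pos": TCP position; "eef_rot": TCP orientation; "wrist_force": force on the tool from outside, world axes, zero at the start; "torque": the same for the moment, N m; "opening": opening from 0.0 (shut) to 1.0 (fully open); "grasp_force": force on a finger pad.
Only numpy, scipy, OpenCV 4.12 (cv2) and the standard library are available. Lean on these libraries where they do the work, as an engineer would, in place of code of your own. Each camera call takes 0.05 s, during which the arm holds its last target. There are 200 camera calls.

## Working session

There is one attempt and no reset: what is moved stays moved. The work goes in short steps, Python scripts to look and compute and a shell command to move; the robot and the scene stay as the last step left them, time stands still between calls to the robot, and variables do not carry over. Pictures are saved under pics/ and viewed, at most 14 in all, crops included, and the job is handed in when it is done.

```bash
mkdir -p pics; ls; python3 - <<'E'
from bench import *
import cv2,numpy as np
s=get_obs();print({k:np.round(v,3) for k,v in s.items()})
for n in("scene","top"):
    p=camera(n);cv2.imwrite(f"pics/{n}0.png",cv2.resize(p["frame"][:,:,::-1],None,fx=1.5,fy=1.5))
    print(n,p["mtx"].round(1).tolist(),p["extrinsics"].round(3).tolist())
    for k in["press","stud_top","board_handle","nut","round_mirror_a","square_mirror_a","tray","round_left","round_right","square_left","square_right","balm_pot","note_block","ring_case","jewellery_chest"]:
        try: print(k,[(np.round(d["xyz"],3).tolist(),round(d["confidence"],2)) for d in spot_in(p,k)][:4])
        except Exception as e: print(k,e)
E
```

```text
pics
{'time_s': np.float64(0.0), 'q': array([-1.458,  0.182,  1.608,  0.   ,  1.354, -0.206]), 'dq': array([ 0.   ,  0.   , -0.002, -0.001, -0.001, -0.002]), 'joint_efforts': array([-1.0000e-03, -4.4487e+01, -3.5134e+01, -0.0000e+00,  9.0000e-03,
       -0.0000e+00]), 'eef_pos': array([ 0.18 , -0.546,  0.255]), 'eef_rot': array([-0.001,  0.987,  0.159,  0.   ]), 'wrist_force': array([0.227, 0.178, 0.104]), 'torque': array([-0.022, -0.024, -0.001]), 'grasp_force': np.float64(0.0), 'opening': np.float64(0.998)}
scene [[482.7, 0.0, 253.8], [0.0, 482.7, 184.8], [0.0, 0.0, 1.0]] [[-0.554, 0.438, -0.708, -0.449], [-0.832, -0.309, 0.46, 0.424], [-0.018, 0.844, 0.536, 0.845], [0.0, 0.0, 0.0, 1.0]]
press [([0.465, -0.396, 0.053], 0.64)]
stud_top [([0.464, -0.402, 0.056], 0.68)]
board_handle [([0.47, -0.393, 0.058], 0.96)]
nut [([0.459, -0.343, 0.1], 0.67)]
round_mirror_a [([0.472, -0.389, 0.054], 0.44), ([0.462, -0.403, 0.055], 0.22)]
square_mirror_a []
tray [([0.474, 0.055, 0.022], 0.86)]
round_left [([0.474, 0.054, 0.015], 0.77), ([0.462, -0.344, 0.099], 0.68)]
round_right [([0.478, 0.055, 
[... 594 characters left out ...]
359, 0.053], 0.89)]
nut [([0.556, -0.117, 0.047], 0.75), ([0.686, 0.134, 0.031], 0.62), ([0.471, -0.353, 0.103], 0.58)]
round_mirror_a []
square_mirror_a []
tray [([0.485, 0.043, 0.019], 0.85)]
round_left [([0.486, 0.045, 0.022], 0.96), ([0.687, 0.132, 0.029], 0.43)]
round_right [([0.484, 0.045, 0.018], 0.91), ([0.678, -0.253, 0.044], 0.43)]
square_left [([0.488, 0.044, 0.017], 0.97), ([0.685, 0.133, 0.028], 0.43)]
square_right [([0.485, 0.045, 0.023], 0.55)]
balm_pot [([0.686, 0.134, 0.031], 0.71), ([0.47, -0.361, 0.058], 0.57)]
note_block [([0.504, -0.619, 0.018], 0.78)]
ring_case [([0.673, -0.25, 0.041], 0.69), ([0.484, 0.045, 0.02], 0.18)]
jewellery_chest [([0.795, -0.063, 0.172], 0.83)]
```

View pics/scene0.png

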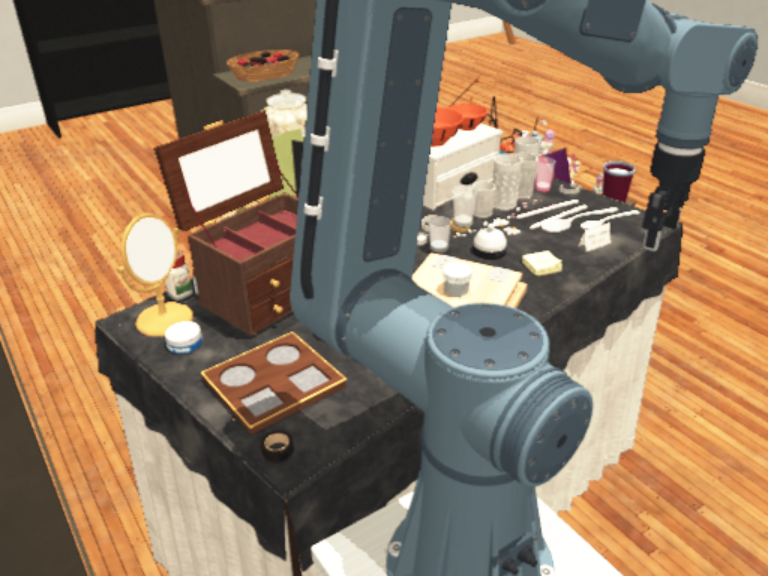

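View pics/top0.png

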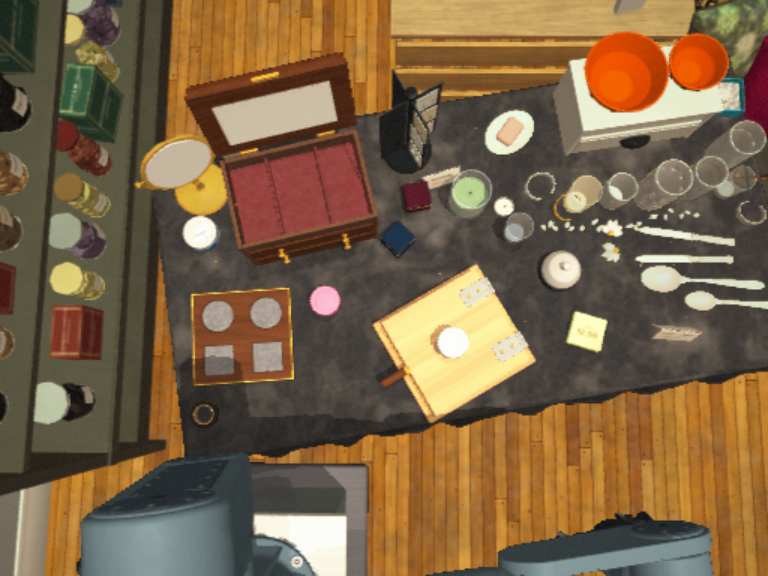

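The top view shows the press at about (455,342), with the pale nut at (453,343), the handle at (393,377) and hinges at (477,290) and (510,347). The tray is at (243,336), and the pink nut look-alike at (325,300) is not meant. Next I'll check an enlarged crop and fit poses.

```bash
cat > h.py <<'E'
from bench import *
import cv2,numpy as np
def w(p,uv,z):
    uv=np.atleast_2d(np.asarray(uv,float));K=p["mtx"];E=np.array(p["extrinsics"])
    d=np.c_[(uv[:,0]-K[0,2])/K[0,0],-(uv[:,1]-K[1,2])/K[1,1],-np.ones(len(uv))]@E[:3,:3].T
    return E[:3,3]+d*((z-E[2,3])/d[:,2])[:,None]
def px(p,X):
    X=np.atleast_2d(X);K=p["mtx"];E=np.array(p["extrinsics"]);c=(X-E[:3,3])@E[:3,:3]
    return np.c_[K[0,0]*c[:,0]/-c[:,2]+K[0,2],-K[1,1]*c[:,1]/-c[:,2]+K[1,2]]
def crop(p,x0,y0,x1,y1,f,name):
    cv2.imwrite(name,cv2.resize(p["frame"][y0:y1,x0:x1,::-1],None,fx=f,fy=f,interpolation=cv2.INTER_CUBIC))
E
python3 - <<'E'
from h import *
p=camera("top"); crop(p,120,170,370,300,3.2,"pics/c1.png")
im=p["frame"].astype(int)
# nut: pale, low saturation in window
g=im[205:252,280:325]; m=((g.min(2)>150)&(g.max(2)-g.min(2)<45)).astype(np.uint8)
n,l,st,c=cv2.connectedComponentsWithStats(m);i=1+st[1:,4].argmax();uv=c[i]+[280,205];print(st[i],uv,w(p,uv,.1035))
E
```

```text
[ 11  13  22  21 334] [301.64670659 227.91317365] [[ 0.46960242 -0.35139307  0.1035    ]]
```

View pics/c1.png

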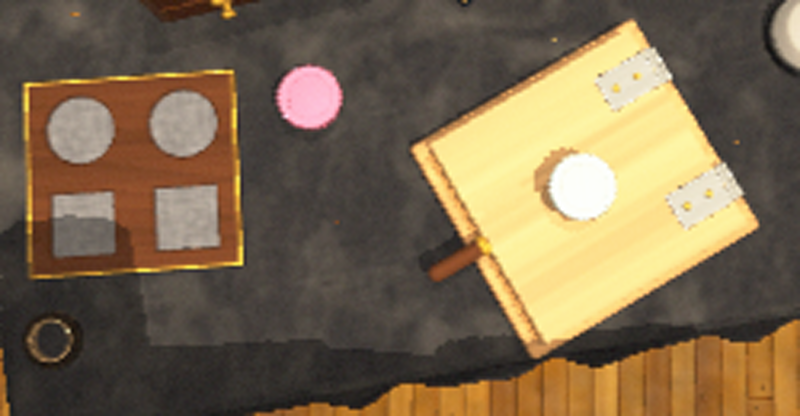

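The crop shows the white nut at (582,187) on the board. The pink look-alike is at (309,97). The tray's corners are (24,84), (234,70), (242,265) and (32,279).

```bash
python3 - <<'E'
from h import *
p=camera("top")
f=lambda a:np.array(a,float)/3.2+[120,170]
im=p["frame"]
t=w(p,f([(24,84),(234,70),(242,265),(32,279)]),.018)  # TL,TR,BR,BL
print("tray corners",t.round(4).tolist(),"c",t.mean(0).round(4))
X=(t[0]-t[3])+(t[1]-t[2]);print("tray yaw",np.arctan2(X[1],X[0]), np.linalg.norm(t[0]-t[3]),np.linalg.norm(t[0]-t[1]))
for n,a,b,z in[("back",(632,20),(757,228),.025),("front",(413,147),(535,357),.025)]:
    A,B=w(p,f([a,b]),z);d=B-A;print(n,A.round(4),B.round(4),np.linalg.norm(d),"yaw",np.arctan2(d[1],d[0])+np.pi/2)
# top/right edge
A,B=w(p,f([(413,147),(632,20)]),.025);d=B-A;print("left",np.linalg.norm(d),np.arctan2(d[1],d[0]))
A,B=w(p,f([(535,357),(757,228)]),.025);d=B-A;print("right",np.linalg.norm(d),np.arctan2(d[1],d[0]))
A,B=w(p,f([(487,242),(431,274)]),.0495);d=A-B;print("handle",A,B,np.linalg.norm(d),np.arctan2(d[1],d[0]))
# recess grey masks
hsv=cv2.cvtColor(im,cv2.COLOR_RGB2HSV)
m=((hsv[...,1]<60)&(hsv[...,2]>70)).astype(np.uint8);sub=m[192:258,126:197]
n,l,st,c=cv2.connectedComponentsWithStats(sub)
for i in range(1,n):
    if st[i,4]>100: print("rec",st[i],w(p,c[i]+[126,192],.011).round(4))
E
```

```text
tray corners [[0.5638, 0.1486, 0.018], [0.578, -0.0433, 0.018], [0.4015, -0.0552, 0.018], [0.3875, 0.133, 0.018]] c [0.4827 0.0458 0.018 ]
tray yaw 0.07757449083635687 0.17701787367390784 0.1924039318014959
back [ 0.6253 -0.4059  0.025 ] [ 0.4378 -0.515   0.025 ] 0.2169150214497966 yaw -1.0441001180938363
front [ 0.508  -0.2077  0.025 ] [ 0.3231 -0.3171  0.025 ] 0.21484342891358504 yaw -1.036702926785507
left 0.23036780130208623 -1.0363598547840491
right 0.22877186642726552 -1.045386906143439
handle [ 0.42290183 -0.27378994  0.0495    ] [ 0.39476127 -0.22500489  0.0495    ] 0.056319383485062886 -1.0475896839841925
rec [ 41   7  21  20 322] [[0.5302 0.0038 0.011 ]]
rec [  9   9  20  20 322] [[0.5235 0.098  0.011 ]]
rec [ 43  36  19  20 354] [[ 0.4452 -0.0022  0.011 ]]
rec [ 11  38  19  20 348] [[0.4376 0.0916 0.011 ]]
```

```bash
cat >> h.py <<'E'
from scipy.spatial.transform import Rotation as Ro
def rot(yaw): return Ro.from_euler("z",yaw)*Ro.from_euler("x",np.pi)
def go(*T):
    "T: (x,y,z,yaw) or (x,y,z,Rotation); prints shift+turn in tool axes from the present pose"
    s=get_obs();q=s["eef_rot"];R=Ro.from_quat([q[1],q[2],q[3],q[0]])
    x=R.as_matrix()[:,0];print("t",round(float(s["time_s"]),2),"pos",np.round(s["eef_pos"],4),"yaw",round(np.arctan2(x[1],x[0]),3),"q",np.round(s["q"],2),"F",np.round(s["wrist_force"],1),"open",round(float(s["opening"]),3),"g",round(float(s["grasp_force"]),1))
    for t in T:
        Rt=t[3] if not np.isscalar(t[3]) else rot(t[3])
        print(t[:3],R.inv().apply(np.array(t[:3])-s["eef_pos"]).round(4).tolist(),(R.inv()*Rt).as_rotvec().round(4).tolist())
E
python3 -c "
from h import *
go((.4695,-.352,.2,-2.07),(.4695,-.352,.102,-2.07))"
```

```text
t 1.7 pos [ 0.1802 -0.546   0.2563] yaw 0.319 q [-1.46  0.18  1.61  0.    1.35 -0.21] F [ 0.8 -0.2  0. ] open 1.002 g 0.0
(0.4695, -0.352, 0.2) [0.3355, -0.0936, 0.0563] [-0.0, -0.0, 2.3888]
(0.4695, -0.352, 0.102) [0.3355, -0.0936, 0.1543] [-0.0, -0.0, 2.3888]
```

```bash
python3 -m jog '[0.1,-0.03,0,0,0,0.4,0, 0.2,-0.06,0.02,0,0,0.8,0, 0.3355,-0.0936,0.0563,0,0,1.2,0, 0.3355,-0.0936,0.0563,0,0,1.5,0, 0.3355,-0.0936,0.0563,0,0,1.8,0, 0.3355,-0.0936,0.0563,0,0,2.0,0, 0.3355,-0.0936,0.0563,0,0,2.2,0, 0.3355,-0.0936,0.0563,0,0,2.389,0, 0.3355,-0.0936,0.0563,0,0,2.389,0, 0.3355,-0.0936,0.0563,0,0,2.389,0, 0.3355,-0.0936,0.0563,0,0,2.389,0, 0.3355,-0.0936,0.0563,0,0,2.389,0, 0.3355,-0.0936,0.0563,0,0,2.389,0, 0.3355,-0.0936,0.0563,0,0,2.389,0, 0.3355,-0.0936,0.0563,0,0,2.389,0, 0.3355,-0.0936,0.0563,0,0,2.389,0]'
python3 -c "
from h import *
go((.4695,-.352,.2,-2.07),(.4695,-.352,.102,-2.07))
p=camera('top');crop(p,230,160,380,280,5,'pics/c2.png')"
```

```text
time_s: 3.7
eef_pos: [0.4695, -0.352, 0.2]
eef_rot: [0.0, -0.511, 0.859, -0.0]
wrist_force: [-0.4, -0.1, -0.7]
opening: 1.0
grasp_force: 0.0
t 3.7 pos [ 0.4695 -0.352   0.2   ] yaw -2.068 q [-0.85  0.26  1.63  0.    1.25  2.79] F [-0.4 -0.1 -0.7] open 1.0 g 0.0
(0.4695, -0.352, 0.2) [0.0, 0.0, -0.0] [-0.0, 0.0, 0.0019]
(0.4695, -0.352, 0.102) [0.0, 0.0, 0.098] [-0.0, 0.0, 0.0019]
```

View pics/c2.png

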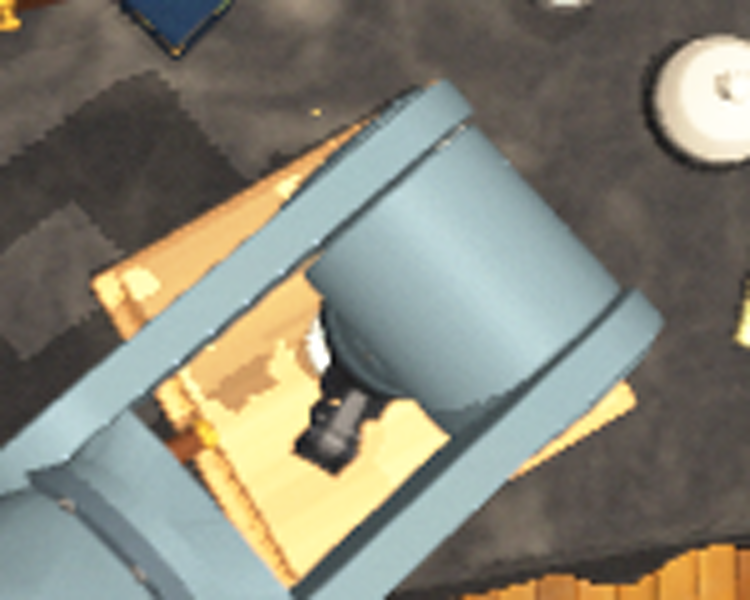

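The view is blocked by the forearm; only the gripper above the nut's edge at (318,345) shows. Next I descend and close on the nut head.

```bash
python3 -m jog '[0,0,0.05,0,0,0,0, 0,0,0.098,0,0,0,0, 0,0,0.098,0,0,0,0, 0,0,0.098,0,0,0,1, 0,0,0.098,0,0,0,1, 0,0,0.098,0,0,0,1, 0,0,0.098,0,0,0,1, 0,0,0.098,0,0,0,1, 0,0,0.098,0,0,0,1]'
python3 -c "
from h import *
go((.4695,-.352,.102,-2.07))"
```

```text
time_s: 4.88
eef_pos: [0.4709, -0.3535, 0.1052]
eef_rot: [0.001, -0.511, 0.86, -0.003]
wrist_force: [0.1, 1.0, 6.9]
opening: 0.658
grasp_force: 63.6
t 4.88 pos [ 0.4709 -0.3535  0.1052] yaw -2.07 q [-0.85  0.38  1.68  0.    1.07  2.8 ] F [0.1 1.  6.9] open 0.658 g 63.6
(0.4695, -0.352, 0.102) [-0.0006, 0.002, 0.0032] [-0.005, -0.0018, 0.0001]
```

```bash
python3 -m jog '[0,-0.002,-0.002,0,0,-0.18,1, 0,-0.002,-0.0022,0,0,-0.36,1, 0,-0.002,-0.0024,0,0,-0.54,1, 0,-0.002,-0.0027,0,0,-0.72,1, 0,-0.002,-0.0029,0,0,-0.9,1, 0,-0.002,-0.0031,0,0,-1.08,1, 0,-0.002,-0.0034,0,0,-1.26,1, 0,-0.002,-0.0036,0,0,-1.44,1, 0,-0.002,-0.0038,0,0,-1.62,1, 0,-0.002,-0.0041,0,0,-1.8,1, 0,-0.002,-0.0043,0,0,-1.98,1, 0,-0.002,-0.0045,0,0,-2.16,1, 0,-0.002,-0.0048,0,0,-2.34,1, 0,-0.002,-0.005,0,0,-2.52,1, 0,-0.002,-0.0052,0,0,-2.7,1, 0,-0.002,-0.0055,0,0,-2.88,1]'
python3 -c "
from h import *
print(get_obs()['torque']);go()"
```

```text
time_s: 6.88
eef_pos: [0.4721, -0.3529, 0.1088]
eef_rot: [0.001, 0.918, 0.397, 0.001]
wrist_force: [1.5, 2.6, -2.0]
opening: 0.654
grasp_force: 66.9
[ 0.37387999 -0.24273432  0.00382268]
t 6.88 pos [ 0.4721 -0.3529  0.1088] yaw 0.816 q [-0.84  0.38  1.68  0.    1.08 -0.09] F [ 1.5  2.6 -2. ] open 0.654 g 66.9
```

```bash
python3 -m jog '[0,0,-0.0002,0,0,-0.18,1, 0,0,-0.0005,0,0,-0.36,1, 0,0,-0.0007,0,0,-0.54,1, 0,0,-0.0009,0,0,-0.72,1, 0,0,-0.0011,0,0,-0.9,1, 0,0,-0.0014,0,0,-1.08,1, 0,0,-0.0016,0,0,-1.26,1, 0,0,-0.0018,0,0,-1.44,1, 0,0,-0.0021,0,0,-1.62,1, 0,0,-0.0023,0,0,-1.8,1, 0,0,-0.0025,0,0,-1.98,1, 0,0,-0.0028,0,0,-2.16,1, 0,0,-0.003,0,0,-2.34,1, 0,0,-0.0032,0,0,-2.52,1, 0,0,-0.0034,0,0,-2.7,1, 0,0,-0.0037,0,0,-2.88,1]'
python3 -c "
from h import *
print(get_obs()['torque']);go()"
```

```text
time_s: 8.88
eef_pos: [0.4717, -0.3534, 0.1126]
eef_rot: [0.0, -0.274, 0.962, -0.001]
wrist_force: [-0.4, -0.7, -2.6]
opening: 0.655
grasp_force: 66.9
[ 0.05458147 -0.01125403 -0.00694753]
t 8.88 pos [ 0.4717 -0.3534  0.1126] yaw -2.587 q [-0.84  0.38  1.68  0.    1.09 -2.97] F [-0.4 -0.7 -2.6] open 0.655 g 66.9
```

```bash
python3 -m jog '[0,0,0,0,0,0,0, 0,0,0,0,0,0,0, 0,0,0,0,0,0,0, 0,0,0,0,0,0.18,0, 0,0,0,0,0,0.36,0, 0,0,0,0,0,0.54,0, 0,0,0,0,0,0.72,0, 0,0,0,0,0,0.9,0, 0,0,0,0,0,1.08,0, 0,0,0,0,0,1.26,0, 0,0,0,0,0,1.44,0, 0,0,0,0,0,1.62,0, 0,0,0,0,0,1.8,0, 0,0,0,0,0,1.98,0, 0,0,0,0,0,2.16,0, 0,0,0,0,0,2.34,0, 0,0,0,0,0,2.52,0, 0,0,0,0,0,2.7,0, 0,0,0,0,0,2.88,0, 0,0,0,0,0,3.06,0]' | head -2
python3 -m jog '[0,0,0,0,0,0.18,0, 0,0,0,0,0,0.36,0, 0,0,0,0,0,0.54,0, 0,0,0,0,0,0.72,0, 0,0,0,0,0,0.9,0, 0,0,0,0,0,1.08,0, 0,0,0,0,0,1.26,0, 0,0,0,0,0,1.44,0, 0,0,0,0,0,1.62,0, 0,0,0,0,0,1.8,0, 0,0,0,0,0,1.98,0, 0,0,0,0,0,2.16,0, 0,0,0,0,0,2.34,0, 0,0,0,0,0,2.52,0, 0,0,0,0,0,2.7,0, 0,0,0,0,0,2.84,1, 0,0,0,0,0,2.84,1, 0,0,0,0,0,2.84,1, 0,0,0,0,0,2.84,1, 0,0,0,0,0,2.84,1]'
python3 -c "
from h import *
go()"
```

```text
time_s: 11.38
eef_pos: [0.4713, -0.353, 0.1113]
time_s: 13.88
eef_pos: [0.4716, -0.3532, 0.1118]
eef_rot: [0.0, -0.45, 0.893, -0.0]
wrist_force: [-0.7, 1.3, 6.0]
opening: 0.654
grasp_force: 62.7
t 13.88 pos [ 0.4716 -0.3532  0.1118] yaw -2.209 q [-0.84  0.38  1.68  0.    1.09  2.94] F [-0.7  1.3  6. ] open 0.654 g 62.7
```

```bash
python3 -m jog '[0,0,-0.0005,0,0,-0.18,1, 0,0,-0.0007,0,0,-0.36,1, 0,0,-0.0009,0,0,-0.54,1, 0,0,-0.0012,0,0,-0.72,1, 0,0,-0.0014,0,0,-0.9,1, 0,0,-0.0017,0,0,-1.08,1, 0,0,-0.0019,0,0,-1.26,1, 0,0,-0.0021,0,0,-1.44,1, 0,0,-0.0023,0,0,-1.62,1, 0,0,-0.0026,0,0,-1.8,1, 0,0,-0.0028,0,0,-1.98,1, 0,0,-0.003,0,0,-2.16,1, 0,0,-0.0033,0,0,-2.34,1, 0,0,-0.0035,0,0,-2.52,1, 0,0,-0.0037,0,0,-2.7,1, 0,0,-0.004,0,0,-2.88,1]'|grep -A9 pos
python3 -m jog '[0,0,-0.0002,0,0,-0.18,1, 0,0,-0.0005,0,0,-0.36,1, 0,0,-0.0007,0,0,-0.54,1, 0,0,-0.0009,0,0,-0.72,1, 0,0,-0.0011,0,0,-0.9,1, 0,0,-0.0014,0,0,-1.08,1, 0,0,-0.0016,0,0,-1.26,1, 0,0,-0.0018,0,0,-1.44,1, 0,0,-0.0021,0,0,-1.62,1, 0,0,-0.0023,0,0,-1.8,1, 0,0,-0.0025,0,0,-1.98,1, 0,0,-0.0028,0,0,-2.16,1, 0,0,-0.003,0,0,-2.34,1, 0,0,-0.0032,0,0,-2.52,1, 0,0,-0.0034,0,0,-2.7,1, 0,0,-0.0037,0,0,-2.88,1]'
python3 -c "
from h import *
go()"
```

```text
eef_pos: [0.472, -0.3531, 0.1155]
eef_rot: [0.001, 0.943, 0.332, 0.001]
wrist_force: [2.3, -0.1, 2.2]
opening: 0.657
grasp_force: 63.0
time_s: 17.88
eef_pos: [0.4716, -0.3528, 0.1192]
eef_rot: [0.0, -0.206, 0.979, 0.0]
wrist_force: [-0.2, 2.4, 3.0]
opening: 0.656
grasp_force: 63.2
t 17.88 pos [ 0.4716 -0.3528  0.1192] yaw -2.726 q [-0.84  0.37  1.67  0.    1.1  -2.83] F [-0.2  2.4  3. ] open 0.656 g 63.2
```

```bash
python3 -m jog '[0,0,0,0,0,0,0, 0,0,0,0,0,0,0, 0,0,0,0,0,0.18,0, 0,0,0,0,0,0.36,0, 0,0,0,0,0,0.54,0, 0,0,0,0,0,0.72,0, 0,0,0,0,0,0.9,0, 0,0,0,0,0,1.08,0, 0,0,0,0,0,1.26,0, 0,0,0,0,0,1.44,0, 0,0,0,0,0,1.62,0, 0,0,0,0,0,1.8,0, 0,0,0,0,0,1.98,0, 0,0,0,0,0,2.16,0, 0,0,0,0,0,2.34,0, 0,0,0,0,0,2.52,1, 0,0,0,0,0,2.52,1, 0,0,0,0,0,2.52,1, 0,0,0,0,0,2.52,1, 0,0,0,0,0,2.52,1]' | grep -A9 pos
python3 -m jog '[0,0,-0.0002,0,0,-0.18,1, 0,0,-0.0005,0,0,-0.36,1, 0,0,-0.0007,0,0,-0.54,1, 0,0,-0.0009,0,0,-0.72,1, 0,0,-0.0011,0,0,-0.9,1, 0,0,-0.0014,0,0,-1.08,1, 0,0,-0.0016,0,0,-1.26,1, 0,0,-0.0018,0,0,-1.44,1, 0,0,-0.0021,0,0,-1.62,1, 0,0,-0.0023,0,0,-1.8,1, 0,0,-0.0025,0,0,-1.98,1, 0,0,-0.0028,0,0,-2.16,1, 0,0,-0.003,0,0,-2.34,1, 0,0,-0.0032,0,0,-2.52,1, 0,0,-0.006,0,0,-2.52,1]'
python3 -c "
from h import *
go()"
```

```text
eef_pos: [0.4713, -0.3531, 0.1192]
eef_rot: [0.0, 0.87, 0.493, 0.0]
wrist_force: [-0.8, 1.3, 4.7]
opening: 0.654
grasp_force: 62.8
time_s: 22.25
eef_pos: [0.4718, -0.3527, 0.1242]
eef_rot: [0.001, -0.202, 0.979, 0.0]
wrist_force: [5.8, -0.5, -4.4]
opening: 0.655
grasp_force: 64.4
t 22.25 pos [ 0.4718 -0.3527  0.1242] yaw -2.735 q [-0.84  0.36  1.67  0.    1.11 -2.82] F [ 5.8 -0.5 -4.4] open 0.655 g 64.4
```

```bash
python3 -m jog '[0,0,-0.003,0,0,0,1, 0,0,-0.006,0,0,0,1, 0,0,-0.009,0,0,0,1]'
python3 -c "
from h import *
go((.36,-.42,.22,-2.735),(.33,-.1,.24,-2.735))"
```

```text
time_s: 22.62
eef_pos: [0.4707, -0.3522, 0.133]
eef_rot: [-0.001, -0.201, 0.98, 0.001]
wrist_force: [-0.5, 0.2, -2.1]
opening: 0.658
grasp_force: 64.5
t 22.62 pos [ 0.4707 -0.3522  0.133 ] yaw -2.737 q [-0.84  0.35  1.67 -0.    1.13 -2.82] F [-0.5  0.2 -2.1] open 0.658 g 64.5
(0.36, -0.42, 0.22) [0.1286, -0.0185, -0.0869] [0.0023, -0.0008, -0.0016]
(0.33, -0.1, 0.24) [0.0301, 0.2875, -0.1063] [0.0023, -0.0008, -0.0016]
```

```bash
python3 -c "
from h import *
go((.4707,-.3522,.16,-2.735),(.42,-.12,.16,-1.5),(.42,-.12,.07,-1.5))"
```

```text
t 22.62 pos [ 0.4707 -0.3522  0.133 ] yaw -2.737 q [-0.84  0.35  1.67 -0.    1.13 -2.82] F [-0.5  0.2 -2.1] open 0.658 g 64.5
(0.4707, -0.3522, 0.16) [0.0001, 0.0, -0.027] [0.0023, -0.0008, -0.0016]
(0.42, -0.12, 0.16) [-0.0448, 0.2334, -0.0265] [0.0025, 0.0007, -1.2365]
(0.42, -0.12, 0.07) [-0.0449, 0.2332, 0.0635] [0.0025, 0.0007, -1.2365]
```

```bash
python3 -m jog '[0,0,-0.014,0,0,0,1, 0,0,-0.027,0,0,0.1,1, -0.01,0.05,-0.027,0,0,0.25,1, -0.02,0.1,-0.027,0,0,0.4,1, -0.03,0.15,-0.027,0,0,0.55,1, -0.04,0.2,-0.027,0,0,0.7,1, -0.045,0.2333,-0.027,0,0,0.85,1, -0.045,0.2333,-0.027,0,0,1.0,1, -0.045,0.2333,0.01,0,0,1.12,1, -0.045,0.2333,0.045,0,0,1.24,1, -0.045,0.2333,0.0635,0,0,1.24,1, -0.045,0.2333,0.075,0,0,1.24,1, -0.045,0.2333,0.075,0,0,1.24,1]'
python3 -c "
from h import *
go((.42,-.12,.05,2.34))"
```

```text
time_s: 24.25
eef_pos: [0.4197, -0.121, 0.0588]
eef_rot: [-0.0, 0.404, 0.915, -0.0]
wrist_force: [0.1, 0.2, -1.7]
opening: 0.655
grasp_force: 64.8
t 24.25 pos [ 0.4197 -0.121   0.0588] yaw 2.309 q [-0.55  0.18  2.08 -0.    0.89 -1.29] F [ 0.1  0.2 -1.7] open 0.655 g 64.8
(0.42, -0.12, 0.05) [0.0005, 0.0009, 0.0088] [-0.0004, -0.0009, -0.0307]
```

```bash
python3 -m jog '[0,0,0.004,0,0,0,1, 0,0,0.007,0,0,0,1, 0,0,0.009,0,0,0,1, 0,0,0.009,0,0,0,1]'
python3 -c "
from h import *
go()"
```

```text
time_s: 24.75
eef_pos: [0.4208, -0.1216, 0.0511]
eef_rot: [0.001, 0.404, 0.915, -0.0]
wrist_force: [-2.0, 0.0, 8.7]
opening: 0.656
grasp_force: 65.8
t 24.75 pos [ 0.4208 -0.1216  0.0511] yaw 2.31 q [-0.55  0.19  2.08 -0.    0.86 -1.29] F [-2.   0.   8.7] open 0.656 g 65.8
```

```bash
python3 -m jog '[0,0,0,0,0,0,0, 0,0,0,0,0,0,0, 0,0,0,0,0,0,0, 0,0,-0.05,0,0,0,0, 0,0,-0.1,0,0,0,0, 0,0,-0.1,0,0,0,0]' | tail -2
python3 - <<'E'
from h import *
p=camera("top")
go((.4075,-.2455,.15,2.10),(.4075,-.2455,.0555,2.10))
im=p["frame"][160:300,120:380];print(p["frame"].shape)
crop(p,190,160,350,280,4,"pics/c3.png")
E
```

```text
opening: 0.998
grasp_force: 0.0
t 25.55 pos [ 0.4211 -0.1216  0.1515] yaw 2.31 q [-0.55 -0.    2.04  0.    1.1  -1.29] F [-0.5 -0.1 -1.2] open 0.998 g 0.0
(0.4075, -0.2455, 0.15) [-0.0824, -0.0935, 0.0018] [0.0017, 0.0041, 0.2099]
(0.4075, -0.2455, 0.0555) [-0.0819, -0.0936, 0.0963] [0.0017, 0.0041, 0.2099]
(384, 512, 3)
```

View pics/c3.png

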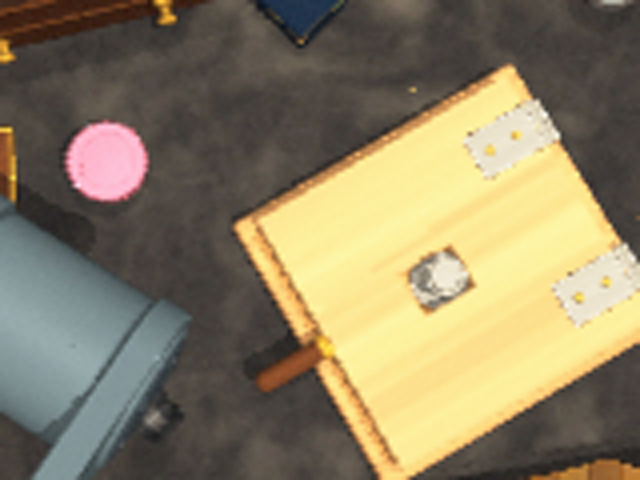

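The crop shows the bare stud in its slot at (440,278), the handle from (258,385) to (328,350), and the nut set down under the arm. Next I grip the handle.

```bash
python3 -m jog '[-0.04,-0.047,0.0,0,0,0.1,0, -0.082,-0.0936,0.0018,0,0,0.21,0, -0.082,-0.0936,0.04,0,0,0.21,0, -0.082,-0.0936,0.08,0,0,0.21,0, -0.082,-0.0936,0.0963,0,0,0.21,0, -0.082,-0.0936,0.0963,0,0,0.21,1, -0.082,-0.0936,0.0963,0,0,0.21,1, -0.082,-0.0936,0.0963,0,0,0.21,1, -0.082,-0.0936,0.0963,0,0,0.21,1, -0.082,-0.0936,0.0963,0,0,0.21,1, -0.082,-0.0936,0.0963,0,0,0.21,1, -0.082,-0.0936,0.0963,0,0,0.21,1, -0.082,-0.0936,0.0963,0,0,0.21,1]'
python3 -c "
from h import *
go((.4075,-.2455,.0555,2.10))"
```

```text
time_s: 27.18
eef_pos: [0.4076, -0.2446, 0.0549]
eef_rot: [0.002, 0.498, 0.867, 0.0]
wrist_force: [4.4, 3.7, 4.8]
opening: 0.165
grasp_force: 58.4
t 27.18 pos [ 0.4076 -0.2446  0.0549] yaw 2.1 q [-0.79  0.26  1.99  0.    0.89 -1.32] F [4.4 3.7 4.8] open 0.165 g 58.4
(0.4075, -0.2455, 0.0555) [-0.0007, -0.0005, -0.0006] [0.0025, 0.0025, -0.0001]
```

```bash
python3 -m jog '[-0.0003,0,-0.012,0,0,0,1, -0.0012,0,-0.0241,0,0,0,1, -0.0048,0,-0.0479,0,0,0,1, -0.0108,0,-0.0712,0,0,0,1, -0.019,0,-0.0939,0,0,0,1, -0.0295,0,-0.1155,0,0,0,1]'
python3 -c "
from h import *
print(get_obs()['torque']);go((.4075,-.2455,.171,2.10))"
```

```text
time_s: 27.92
eef_pos: [0.4224, -0.2696, 0.1702]
eef_rot: [0.002, 0.498, 0.867, 0.001]
wrist_force: [10.0, -2.2, -7.9]
opening: 0.167
grasp_force: 59.3
[ 0.16408021 -1.36172206  0.04750647]
t 27.93 pos [ 0.4224 -0.2696  0.1702] yaw 2.1 q [-0.81  0.11  1.87  0.    1.16 -1.34] F [10.  -2.2 -7.9] open 0.167 g 59.3
(0.4075, -0.2455, 0.171) [0.0283, -0.0007, -0.0009] [0.0034, 0.0016, 0.0]
```

```bash
python3 -m jog '[-0.0126,0,-0.0206,0,0,0,1, -0.0272,0,-0.0398,0,0,0,1, -0.0436,0,-0.0574,0,0,0,1, -0.0617,0,-0.0733,0,0,0,1, -0.0813,0,-0.0873,0,0,0,1, -0.1022,0,-0.0993,0,0,0,1, -0.1242,0,-0.1091,0,0,0,1, -0.147,0,-0.1167,0,0,0,1, -0.1705,0,-0.122,0,0,0,1, -0.1945,0,-0.1249,0,0,0,1, -0.2185,0,-0.1254,0,0,0,1, -0.233,0,-0.1245,0,0,0,1, -0.233,0,-0.1245,0,0,0,1]'
python3 -c "
from h import *
print(get_obs()['torque']);go((.54,-.473,.2955,2.10))"
```

```text
time_s: 29.55
eef_pos: [0.5385, -0.4717, 0.2934]
eef_rot: [-0.0, 0.498, 0.867, -0.0]
wrist_force: [0.1, -0.1, -0.4]
opening: -0.001
grasp_force: 0.0
[0.01728327 0.00532962 0.00301009]
t 29.55 pos [ 0.5385 -0.4717  0.2934] yaw 2.099 q [-0.88  0.47  1.16 -0.    1.51 -1.41] F [ 0.1 -0.1 -0.4] open -0.001 g 0.0
(0.54, -0.473, 0.2955) [-0.0019, 0.0006, -0.0021] [-0.0001, -0.0001, -0.0005]
```

```bash
python3 - <<'E'
from h import *
p=camera("top"); crop(p,150,120,400,300,3,"pics/c4.png")
E
```

```text
(no output)
```

View pics/c4.png

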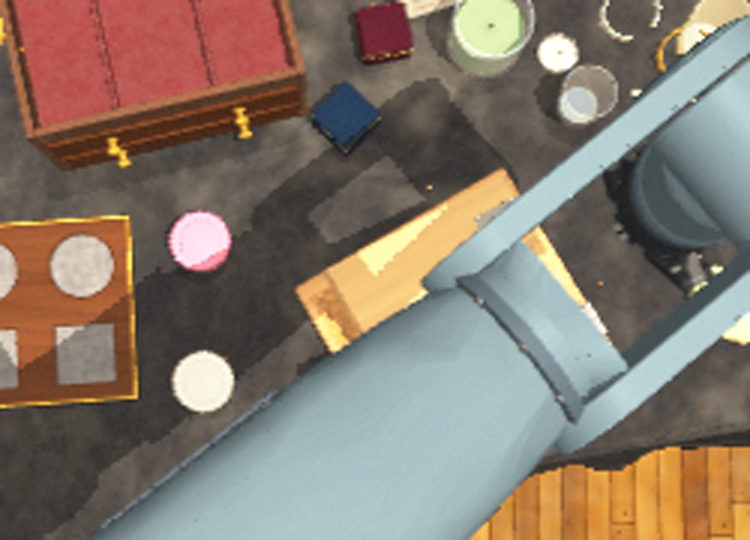

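The top view shows the nut on the table at (203,381). The board seems to have dropped shut again (front edge at (325,320)), so the handle slipped. I'll retry with the tool tilting along with the board.

```bash
cat > arc.py <<'E'
from h import *
yaw=-1.042;u=np.array([np.cos(yaw),np.sin(yaw),0]);v=np.array([-u[1],u[0],0]);z=np.array([0,0,1.])
H0=np.array([.4076,-.2446,.0493])
hinge=H0+.241*u
def pose(th,phi,r=.244,back=.006):
    d=u*np.sin(phi)-z*np.cos(phi)
    H=hinge+r*(-np.cos(th)*u+np.sin(th)*z)
    R=Ro.from_matrix(np.c_[np.cross(v,d),v,d]); return H-back*d,R
def rows(P0,P):
    for p,R in P:
        print(np.round(P0[1].inv().apply(p-P0[0]),4).tolist(),np.round((P0[1].inv()*R).as_rotvec(),3).tolist())
E
python3 - <<'E'
from arc import *
P,R=pose(0,.4)
# via points
go((.5385,-.4717,.31,2.10),(*(P-.12*R.as_matrix()[:,2]),R),(*(P-.05*R.as_matrix()[:,2]),R),(*P,R))
th=np.r_[.05,np.arange(.1,1.65,.1),1.66]
print("arc");rows((P,R),[pose(t,.4-.9*t/1.66) for t in th])
E
```

```text
t 29.6 pos [ 0.5384 -0.4711  0.2935] yaw 2.1 q [-0.88  0.47  1.17  0.    1.51 -1.41] F [-0.2 -0.1  0.2] open -0.004 g 0.0
(0.5385, -0.4717, 0.31) [-0.0006, -0.0002, -0.0165] [-0.0, -0.0004, -0.0003]
(np.float64(0.3813326338561721), np.float64(-0.1996448236144754), np.float64(0.1653536852443635)) [0.3135, 0.0014, 0.1283] [0.0, -0.4004, 0.0001]
(np.float64(0.3950847909847076), np.float64(-0.2231808967026419), np.float64(0.10087941566416156)) [0.2862, 0.0014, 0.1928] [0.0, -0.4004, 0.0001]
(np.float64(0.40490776036223297), np.float64(-0.23999237747990368), np.float64(0.054826365964017305)) [0.2668, 0.0014, 0.2388] [0.0, -0.4004, 0.0001]
arc
[-0.0052, -0.0, -0.0111] [0.0, 0.027, -0.0]
[-0.0109, -0.0, -0.022] [0.0, 0.054, -0.0]
[-0.024, 0.0, -0.0427] [0.0, 0.108, -0.0]
[-0.0391, -0.0, -0.0621] [0.0, 0.163, -0.0]
[-0.056, 0.0, -0.0799] [0.0, 0.217, -0.0]
[-0.0747, 0.0, -0.0959] [-0.0, 0.271, -0.0]
[-0.0948, 0.0, -0.11] [0.0, 0.325, -0.0]
[-0.1163, 0.0, -0.122] [0.0, 0.38, -0.0]
[-0.1388, 0.0, -0.1318] [0.0, 0.434, 0.0]
[-0.1623, -0.0, -0.1394] [0.0, 0.488, 0.0]
[-0.1864, -0.0, -0.1446] [0.0, 0.542, -0.0]
[-0.2108, 0.0, -0.1473] [0.0, 0.596, 0.0]
[-0.2355, 0.0, -0.1477] [0.0, 0.651, -0.0]
[-0.2601, 0.0, -0.1455] [0.0, 0.705, -0.0]
[-0.2843, 0.0, -0.141] [0.0, 0.759, -0.0]
[-0.308, 0.0, -0.134] [0.0, 0.813, -0.0]
[-0.3309, 0.0, -0.1247] [0.0, 0.867, 0.0]
[-0.3441, 0.0, -0.1181] [0.0, 0.9, -0.0]
```

```bash
python3 -m jog '[0.06,0,-0.01,0,0,0,0, 0.12,0,0,0,-0.1,0,0, 0.18,0,0.03,0,-0.2,0,0, 0.24,0.001,0.07,0,-0.3,0,0, 0.3,0.0014,0.11,0,-0.4,0,0, 0.3135,0.0014,0.1283,0,-0.4,0,0, 0.2862,0.0014,0.1928,0,-0.4,0,0, 0.2765,0.0014,0.216,0,-0.4,0,0, 0.2668,0.0014,0.2388,0,-0.4,0,0, 0.2668,0.0014,0.2388,0,-0.4,0,0]' | head -3
python3 - <<'E'
from arc import *
go((*pose(0,.4)[0],pose(0,.4)[1]))
p=camera("top"); crop(p,200,180,340,280,4,"pics/c5.png")
E
```

```text
time_s: 30.85
eef_pos: [0.4038, -0.2393, 0.0536]
eef_rot: [0.171, 0.488, 0.85, -0.099]
t 30.85 pos [ 0.4038 -0.2393  0.0536] yaw 2.1 q [-0.71  0.12  2.24 -0.31  0.43 -0.97] F [0.2 0.4 0.1] open 1.001 g 0.0
(np.float64(0.40490776036223297), np.float64(-0.23999237747990368), np.float64(0.054826365964017305)) [-0.0016, 0.0006, -0.0007] [-0.0011, -0.0032, 0.0004]
```

View pics/c5.png

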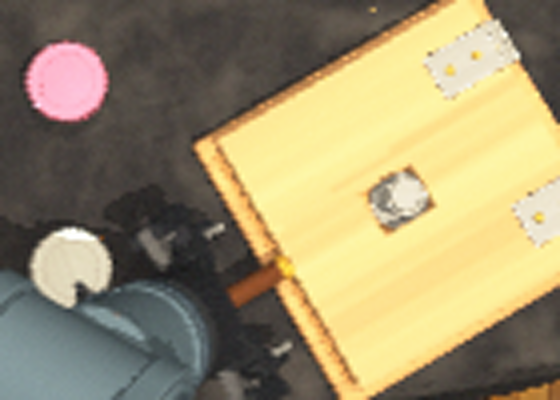

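The board is shut, and the handle at (255,283) is centred between the open fingers at (215,232) and (285,350). Next I close and swing.

```bash
python3 -m jog '[-0.001,0,0,0,0,0,1, -0.001,0,0,0,0,0,1, -0.001,0,0,0,0,0,1, -0.001,0,0,0,0,0,1, -0.001,0,0,0,0,0,1, -0.001,0,0,0,0,0,1, -0.001,0,0,0,0,0,1, -0.0052,0,-0.0111,0,0.027,0,1, -0.0109,0,-0.022,0,0.054,0,1, -0.024,0,-0.0427,0,0.108,0,1, -0.0391,0,-0.0621,0,0.163,0,1, -0.056,0,-0.0799,0,0.217,0,1, -0.0747,0,-0.0959,0,0.271,0,1, -0.0948,0,-0.11,0,0.325,0,1]'
python3 - <<'E'
from arc import *
go()
th=np.r_[np.arange(.8,1.65,.1),1.66,1.7]
f=lambda t:pose(t,.4-.9*t/1.66)
print("arc");rows(f(.7),[f(t) for t in th])
E
```

```text
time_s: 32.65
eef_pos: [0.428, -0.2787, 0.1931]
eef_rot: [0.032, 0.497, 0.867, -0.018]
wrist_force: [8.6, -8.4, -12.2]
opening: 0.162
grasp_force: 60.8
t 32.65 pos [ 0.428  -0.2787  0.1931] yaw 2.1 q [-0.8   0.06  1.88 -0.02  1.13 -1.32] F [  8.6  -8.4 -12.2] open 0.162 g 60.8
arc
[-0.0173, 0.0, -0.0175] [0.0, 0.054, 0.0]
[-0.0363, -0.0, -0.0332] [0.0, 0.108, 0.0]
[-0.0567, -0.0, -0.0469] [0.0, 0.163, -0.0]
[-0.0785, 0.0, -0.0586] [-0.0, 0.217, 0.0]
[-0.1012, 0.0, -0.068] [0.0, 0.271, -0.0]
[-0.1248, 0.0, -0.0751] [0.0, 0.325, -0.0]
[-0.149, 0.0, -0.0798] [0.0, 0.38, -0.0]
[-0.1736, 0.0, -0.0822] [0.0, 0.434, 0.0]
[-0.1983, -0.0, -0.082] [0.0, 0.488, 0.0]
[-0.2131, 0.0, -0.0808] [-0.0, 0.52, -0.0]
[-0.2228, -0.0, -0.0794] [0.0, 0.542, 0.0]
```

```bash
python3 -m jog '[0.003,0,0.002,0,0,0,1, 0.003,0,0.002,0,0,0,1]'
python3 - <<'E'
from arc import *
go()
th=np.r_[np.arange(.7,1.65,.1),1.66,1.7]
f=lambda t,r=.244:pose(t,.4-.9*t/1.66,r)
P=f(.7);P=(P[0]+P[1].apply([.003,0,.002]),P[1]);go((*P[0],P[1]))
print("arc");rows(P,[f(t,.240) for t in th])
E
```

```text
time_s: 32.9
eef_pos: [0.4268, -0.2767, 0.1897]
eef_rot: [0.035, 0.497, 0.867, -0.019]
wrist_force: [8.9, -8.0, -9.4]
opening: 0.165
grasp_force: 61.0
t 32.9 pos [ 0.4268 -0.2767  0.1897] yaw 2.099 q [-0.8   0.06  1.89 -0.02  1.12 -1.32] F [ 8.9 -8.  -9.4] open 0.165 g 61.0
t 32.9 pos [ 0.4268 -0.2767  0.1897] yaw 2.099 q [-0.8   0.06  1.89 -0.02  1.12 -1.32] F [ 8.9 -8.  -9.4] open 0.165 g 61.0
(np.float64(0.4334791589006156), np.float64(-0.2888907806864209), np.float64(0.2104268352095596)) [-0.0155, -0.0003, -0.0196] [0.0012, 0.0586, -0.0001]
arc
[-0.006, -0.0, 0.0006] [0.0, 0.0, 0.0]
[-0.023, 0.0, -0.0166] [-0.0, 0.054, 0.0]
[-0.0417, 0.0, -0.032] [0.0, 0.108, 0.0]
[-0.0618, 0.0, -0.0455] [0.0, 0.163, -0.0]
[-0.0832, -0.0, -0.057] [-0.0, 0.217, -0.0]
[-0.1056, 0.0, -0.0662] [0.0, 0.271, -0.0]
[-0.1288, 0.0, -0.0732] [0.0, 0.325, -0.0]
[-0.1526, 0.0, -0.0779] [0.0, 0.38, -0.0]
[-0.1768, -0.0, -0.0802] [0.0, 0.434, 0.0]
[-0.2011, -0.0, -0.08] [-0.0, 0.488, 0.0]
[-0.2156, 0.0, -0.0788] [-0.0, 0.52, -0.0]
[-0.2252, -0.0, -0.0775] [0.0, 0.542, 0.0]
```

```bash
python3 - <<'E'
from arc import *
print(get_obs()["torque"].round(2))
th=np.r_[np.arange(.7,1.65,.1),1.66,1.7]
f=lambda t,r=.244:pose(t,.4-.9*t/1.66,r)
P=f(.6);P=(P[0]+P[1].apply([.003,0,.002]),P[1]);go((*P[0],P[1]))
print("arc");rows(P,[f(t,.242) for t in th])
E
```

```text
[-0.96 -1.3   0.12]
t 32.9 pos [ 0.4268 -0.2767  0.1897] yaw 2.099 q [-0.8   0.06  1.89 -0.02  1.12 -1.32] F [ 8.9 -8.  -9.4] open 0.165 g 61.0
(np.float64(0.42592725301509987), np.float64(-0.275966102236693), np.float64(0.19083772083925157)) [0.001, -0.0004, -0.0012] [0.0012, 0.0044, -0.0001]
arc
[-0.0209, -0.0, -0.0189] [0.0, 0.054, -0.0]
[-0.039, 0.0, -0.0352] [0.0, 0.108, 0.0]
[-0.0586, 0.0, -0.0498] [0.0, 0.163, 0.0]
[-0.0796, -0.0, -0.0623] [0.0, 0.217, 0.0]
[-0.1018, -0.0, -0.0726] [0.0, 0.271, -0.0]
[-0.1248, -0.0, -0.0807] [0.0, 0.325, 0.0]
[-0.1486, -0.0, -0.0865] [0.0, 0.38, -0.0]
[-0.1728, -0.0, -0.0899] [0.0, 0.434, -0.0]
[-0.1973, -0.0, -0.0909] [0.0, 0.488, 0.0]
[-0.2217, 0.0, -0.0894] [0.0, 0.542, 0.0]
[-0.2363, 0.0, -0.0874] [0.0, 0.575, -0.0]
[-0.2459, -0.0, -0.0855] [0.0, 0.596, 0.0]
```

```bash
python3 - <<'E'
from arc import *
th=np.r_[np.arange(.7,1.65,.1),1.66,1.7]
f=lambda t,r=.244:pose(t,.4-.9*t/1.66,r)
g=lambda t:pose(t,.075-.775*(t-.6)/1.06,.242)
P=f(.6);P=(P[0]+P[1].apply([.003,0,.002]),P[1])
print("arc");rows(P,[g(t) for t in th])
E
```

```text
arc
[-0.021, -0.0, -0.0188] [0.0, 0.073, -0.0]
[-0.0392, -0.0, -0.0352] [0.0, 0.146, -0.0]
[-0.059, -0.0, -0.0497] [0.0, 0.219, -0.0]
[-0.0801, -0.0, -0.0622] [0.0, 0.292, 0.0]
[-0.1023, -0.0, -0.0724] [0.0, 0.365, 0.0]
[-0.1255, -0.0, -0.0805] [0.0, 0.438, -0.0]
[-0.1493, -0.0, -0.0862] [0.0, 0.511, -0.0]
[-0.1736, -0.0, -0.0895] [0.0, 0.585, 0.0]
[-0.1982, 0.0, -0.0903] [0.0, 0.658, 0.0]
[-0.2226, 0.0, -0.0887] [0.0, 0.731, -0.0]
[-0.2372, 0.0, -0.0866] [0.0, 0.775, -0.0]
[-0.2469, -0.0, -0.0847] [0.0, 0.804, 0.0]
```

```bash
python3 -m jog '[-0.01,0,-0.009,0,0.036,0,1, -0.021,0,-0.0188,0,0.073,0,1, -0.0392,0,-0.0352,0,0.146,0,1, -0.059,0,-0.0497,0,0.219,0,1, -0.0801,0,-0.0622,0,0.292,0,1]'
python3 -m jog '[-0.0222,0,-0.0102,0,0.073,0,1]' >/dev/null
python3 - <<'E'
from arc import *
print(get_obs()["torque"].round(2));go()
E
```

```text
time_s: 33.52
eef_pos: [0.4637, -0.3388, 0.2581]
eef_rot: [-0.097, 0.494, 0.862, 0.056]
wrist_force: [2.5, 3.8, -2.5]
opening: 0.163
grasp_force: 61.4
[5.71 2.96 0.15]
t 33.65 pos [ 0.4745 -0.3569  0.2688] yaw 2.103 q [-0.87  0.4   1.33  0.05  1.71 -1.4 ] F [-13.1  22.7  48. ] open 0.162 g 64.9
```

```bash
cat >> arc.py <<'E'
g=lambda t,r=.242:pose(t,.075-.775*(t-.6)/1.06,r)
E
python3 - <<'E'
from arc import *
Q=g(1.0);C=(Q[0]+Q[1].apply([-.0222,0,-.0102]),Q[1]*Ro.from_rotvec([0,.073,0]))
print(C[0]);print(get_obs()["eef_pos"])
rows(C,[g(t) for t in np.r_[1.0:1.65:.1,1.66,1.7]])
E
```

```text
[ 0.47591817 -0.36152285  0.26396497]
[ 0.47452731 -0.3569378   0.26876629]
[0.0214, -0.0, 0.0118] [0.0, -0.073, 0.0]
[0.0043, 0.0, -0.0058] [0.0, 0.0, 0.0]
[-0.0145, -0.0, -0.0215] [0.0, 0.073, -0.0]
[-0.0347, 0.0, -0.0354] [0.0, 0.146, 0.0]
[-0.0562, 0.0, -0.0471] [0.0, 0.219, 0.0]
[-0.0788, 0.0, -0.0567] [0.0, 0.293, -0.0]
[-0.1023, 0.0, -0.064] [0.0, 0.366, 0.0]
[-0.1167, 0.0, -0.0672] [0.0, 0.41, 0.0]
[-0.1263, -0.0, -0.0689] [0.0, 0.439, 0.0]
```

```bash
python3 -m jog '[0.0043,0,-0.0058,0,0,0,1, 0.0043,0,-0.0058,0,0,0,1]' | grep -A1 -E "pos|force"
python3 - <<'E'
from arc import *
print(get_obs()["torque"].round(2));P=g(1.1);go((*P[0],P[1]))
rows(g(1.1),[g(t) for t in np.r_[1.2:1.65:.1,1.66,1.7]])
E
```

```text
eef_pos: [0.4752, -0.3584, 0.2687]
eef_rot: [-0.126, 0.492, 0.858, 0.073]
wrist_force: [5.1, 1.7, -5.6]
opening: 0.164
grasp_force: 60.3
[-0.06 -0.97 -0.53]
t 33.9 pos [ 0.4752 -0.3584  0.2687] yaw 2.1 q [-0.87  0.4   1.34  0.05  1.7  -1.4 ] F [ 5.1  1.7 -5.6] open 0.164 g 60.3
(np.float64(0.47467188270057786), np.float64(-0.35938989940611904), np.float64(0.2707206723084348)) [-0.0, -0.001, -0.0022] [0.0008, -0.0005, 0.0004]
[-0.0188, 0.0, -0.0158] [0.0, 0.073, -0.0]
[-0.039, -0.0, -0.0296] [0.0, 0.146, -0.0]
[-0.0605, 0.0, -0.0414] [0.0, 0.219, -0.0]
[-0.0831, 0.0, -0.0509] [0.0, 0.292, -0.0]
[-0.1066, -0.0, -0.0582] [0.0, 0.366, -0.0]
[-0.1209, 0.0, -0.0614] [0.0, 0.409, -0.0]
[-0.1306, -0.0, -0.0631] [0.0, 0.439, 0.0]
```

Good, the forces are low and the grip is held. I'll continue to the end.

```bash
python3 -m jog '[-0.0188,0,-0.0158,0,0.073,0,1, -0.039,0,-0.0296,0,0.146,0,1, -0.0605,0,-0.0414,0,0.219,0,1, -0.0831,0,-0.0509,0,0.292,0,1, -0.1066,0,-0.0582,0,0.366,0,1, -0.1209,0,-0.0614,0,0.409,0,1, -0.1209,0,-0.0614,0,0.409,0,1]'
python3 - <<'E'
from arc import *
print(get_obs()["torque"].round(2));P=g(1.66);go((*P[0],P[1]))
E
```

```text
time_s: 34.78
eef_pos: [0.5437, -0.4735, 0.2924]
eef_rot: [-0.298, 0.466, 0.815, 0.172]
wrist_force: [5.2, 4.0, -1.2]
opening: 0.165
grasp_force: 60.5
[ 0.4  -0.94 -0.57]
t 34.77 pos [ 0.5437 -0.4735  0.2924] yaw 2.104 q [-0.91  1.02  0.43  0.12  2.38 -1.39] F [ 5.2  4.  -1.2] open 0.165 g 60.5
(np.float64(0.5420094144210511), np.float64(-0.474634442741159), np.float64(0.2949268586835088)) [0.0015, -0.002, -0.002] [-0.0002, -0.0028, 0.0033]
```

```bash
python3 - <<'E'
from arc import *
A=g(1.66);B=pose(1.66,0,.242)
d=lambda P,x:(P[0]+np.array(x),P[1])
m=pose(1.66,-.35,.242)
rows(A,[m,B,d(B,[0,0,.03]),d(B,[0,0,.06]),d(B,-.08*u+[0,0,.06]),d(B,-.2*u+.1*v*0+[0,0,.06])])
E
```

```text
[0.0021, -0.0, 0.0004] [0.0, -0.35, -0.0]
[0.0039, -0.0, 0.0014] [0.0, -0.7, 0.0]
[0.0232, -0.0, -0.0215] [0.0, -0.7, 0.0]
[0.0425, -0.0, -0.0445] [0.0, -0.7, 0.0]
[0.1037, -0.0, 0.0071] [0.0, -0.7, 0.0]
[0.1955, -0.0, 0.0844] [0.0, -0.7, 0.0]
```

```bash
python3 -m jog '[0,0,0,0,0,0,0, 0,0,0,0,0,0,0, 0,0,0,0,0,0,0, 0,0,0,0,0,0,0, 0.001,0,0,0,-0.17,0,0, 0.002,0,0,0,-0.35,0,0, 0.003,0,0.001,0,-0.52,0,0, 0.004,0,0.001,0,-0.7,0,0, 0.004,0,0.001,0,-0.7,0,0, 0.0232,0,-0.0215,0,-0.7,0,0, 0.0425,0,-0.0445,0,-0.7,0,0, 0.0425,0,-0.0445,0,-0.7,0,0, 0.1037,0,0.0071,0,-0.7,0,0, 0.15,0,0.047,0,-0.7,0,0, 0.1955,0,0.0844,0,-0.7,0,0, 0.1955,0,0.0844,0,-0.7,0,0]'
python3 - <<'E'
from arc import *
go((.3,-.08,.35,1.2))
E
```

```text
time_s: 36.78
eef_pos: [0.438, -0.2963, 0.3557]
eef_rot: [-0.002, 0.497, 0.868, 0.001]
wrist_force: [-0.2, 0.4, 0.2]
opening: 1.002
grasp_force: 0.0
t 36.77 pos [ 0.438  -0.2963  0.3557] yaw 2.101 q [-0.82  0.01  1.59  0.    1.54 -1.35] F [-0.2  0.4  0.2] open 1.002 g 0.0
(0.3, -0.08, 0.35) [0.2564, -0.0098, 0.0066] [-0.0019, -0.0029, 0.9008]
```

```bash
python3 -m jog '[0.06,0,0,0,0,0,0, 0.12,0,0,0,0,0,0, 0.18,0,0,0,0,0,0, 0.24,-0.005,0,0,0,0,0, 0.28,-0.01,0.0066,0,0,0,0, 0.28,-0.01,0.0066,0,0,0,0]' | head -2
python3 - <<'E'
from arc import *
go()
p=camera("top");crop(p,210,130,370,290,3.7,"pics/c6.png")
for k in["round_mirror_a","square_mirror_a","board"]:
    print(k,[(np.round(d["xyz"],3).tolist(),round(d["confidence"],2)) for d in spot_in(p,k)])
q=camera("scene")
for k in["round_mirror_a","square_mirror_a"]:
    print(k,[(np.round(d["xyz"],3).tolist(),round(d["confidence"],2)) for d in spot_in(q,k)])
E
```

```text
time_s: 37.52
eef_pos: [0.2891, -0.0613, 0.3503]
t 37.52 pos [ 0.2891 -0.0613  0.3503] yaw 2.101 q [-0.62 -0.61  2.07 -0.    1.68 -1.15] F [ 0.5 -0.3  0.5] open 0.994 g 0.0
round_mirror_a [([0.488, 0.044, 0.019], 0.26)]
square_mirror_a [([0.399, -0.338, 0.039], 0.89), ([0.524, -0.302, 0.045], 0.83)]
board [([0.533, -0.459, 0.192], 0.61), ([0.488, 0.044, 0.019], 0.24)]
round_mirror_a []
square_mirror_a [([0.512, -0.288, 0.045], 0.59)]
```

View pics/c6.png

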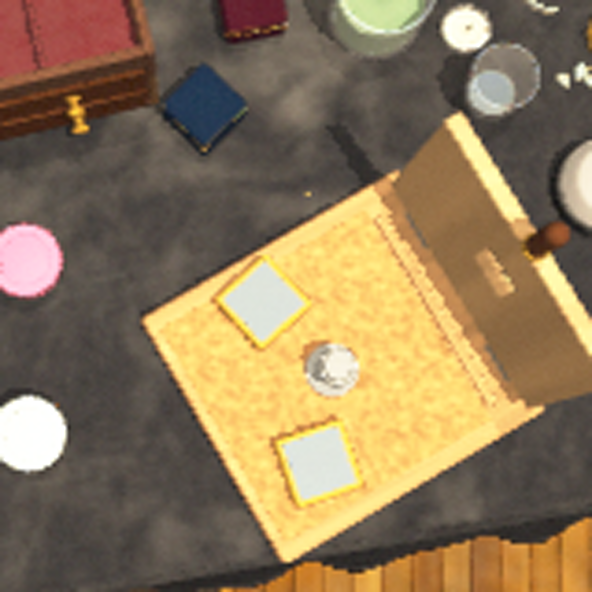

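The board stands open. Two square mirrors lie on the bed, glass up, at crop (263,303) and (319,462); there are no round ones. The white hand nut is on the table at (30,433). Next I measure both mirrors.

```bash
cat > mir.py <<'E'
from arc import *
def squares(p,x0,y0,x1,y1,z):
    g=p["frame"][y0:y1,x0:x1].astype(int)
    m=((g[...,2]>=g[...,0]-5)&(g.min(2)>120)&(g.max(2)<235)).astype(np.uint8)
    cs,_=cv2.findContours(m,cv2.RETR_EXTERNAL,cv2.CHAIN_APPROX_NONE)
    for c in cs:
        if cv2.contourArea(c)<100: continue
        M=cv2.moments(c);uv=np.array([M["m10"],M["m01"]])/M["m00"]+[x0,y0]
        b=w(p,cv2.boxPoints(cv2.minAreaRect(c))+[x0,y0],z)
        e=b[1]-b[0];print("c",w(p,uv,z)[0].round(4),"boxc",b.mean(0).round(4),"sides",np.linalg.norm(e).round(4),np.linalg.norm(b[2]-b[1]).round(4),"ang",np.round(np.arctan2(e[1],e[0])%(np.pi/2),3))
E
python3 - <<'E'
from mir import *
p=camera("top");squares(p,250,190,320,275,.043)
E
```

```text
c [ 0.3988 -0.3393  0.043 ] boxc [ 0.3983 -0.3391  0.043 ] sides 0.0401 0.0412 ang 0.327
c [ 0.5211 -0.2977  0.043 ] boxc [ 0.5211 -0.2974  0.043 ] sides 0.0385 0.0422 ang 0.793
```

```bash
python3 - <<'E'
from mir import *
go((.399,-.3395,.2,.31),(.399,-.3395,.055,.31))
E
```

```text
t 37.92 pos [ 0.2896 -0.0626  0.3493] yaw 2.099 q [-0.62 -0.6   2.07 -0.    1.68 -1.15] F [ 0.4 -0.   0.1] open 0.999 g 0.0
(0.399, -0.3395, 0.2) [-0.2944, -0.0449, 0.1492] [-0.0007, 0.0003, 1.7889]
(0.399, -0.3395, 0.055) [-0.2944, -0.0449, 0.2942] [-0.0007, 0.0003, 1.7889]
```

```bash
python3 -m jog '[-0.06,-0.01,0.02,0,0,0.18,0, -0.12,-0.02,0.05,0,0,0.36,0, -0.18,-0.03,0.08,0,0,0.54,0, -0.24,-0.04,0.11,0,0,0.72,0, -0.2944,-0.0449,0.1492,0,0,0.9,0, -0.2944,-0.0449,0.1492,0,0,1.08,0, -0.2944,-0.0449,0.1492,0,0,1.26,0, -0.2944,-0.0449,0.1492,0,0,1.44,0, -0.2944,-0.0449,0.1492,0,0,1.62,0, -0.2944,-0.0449,0.1492,0,0,1.789,0, -0.2944,-0.0449,0.1492,0,0,1.789,0, -0.2944,-0.0449,0.2,0,0,1.789,0, -0.2944,-0.0449,0.25,0,0,1.789,0, -0.2944,-0.0449,0.275,0,0,1.789,0, -0.2944,-0.0449,0.294,0,0,1.789,0, -0.2944,-0.0449,0.294,0,0,1.789,0]' | tail -4
python3 - <<'E'
from mir import *
go((.399,-.3395,.055,.31))
p=camera("top");squares(p,250,190,320,275,.043)
E
```

```text
eef_rot: [-0.001, 0.988, 0.156, -0.001]
wrist_force: [0.1, -0.5, 1.2]
opening: 1.003
grasp_force: 0.0
t 39.92 pos [ 0.3983 -0.3381  0.0539] yaw 0.314 q [-0.93  0.35  1.87 -0.    0.93  0.33] F [ 0.1 -0.5  1.2] open 1.003 g 0.0
(0.399, -0.3395, 0.055) [0.0002, 0.0016, -0.0011] [-0.0028, 0.0011, 0.0036]
c [ 0.4066 -0.335   0.043 ] boxc [ 0.4173 -0.3085  0.043 ] sides 0.1453 0.1954 ang 0.009
```

Close on it, lift a little, and check.

```bash
python3 -m jog '[0,0,0,0,0,0,1, 0,0,0,0,0,0,1, 0,0,0,0,0,0,1, 0,0,0,0,0,0,1, 0,0,0,0,0,0,1, 0,0,0,0,0,0,1]' | tail -7
python3 - <<'E'
from mir import *
go()
E
python3 -m jog '[0,0,-0.03,0,0,0,1, 0,0,-0.06,0,0,0,1, 0,0,-0.1,0,0,0,1, 0,0,-0.1,0,0,0,1]' | tail -3
python3 - <<'E'
from mir import *
go((.4376,.0916,.16,.075),(.4376,.0916,.06,.075))
E
```

```text
time_s: 40.72
eef_pos: [0.4, -0.3401, 0.0573]
eef_rot: [0.002, 0.988, 0.155, 0.001]
wrist_force: [-0.2, 0.0, 4.7]
opening: 0.609
grasp_force: 63.0
t 40.73 pos [ 0.4    -0.3401  0.0573] yaw 0.311 q [-0.93  0.34  1.86 -0.    0.93  0.33] F [-0.2  0.   4.7] open 0.609 g 63.0
wrist_force: [0.1, 0.1, -0.7]
opening: 0.611
grasp_force: 63.5
t 41.23 pos [ 0.4008 -0.341   0.1597] yaw 0.311 q [-0.93  0.18  1.82 -0.    1.13  0.33] F [ 0.1  0.1 -0.7] open 0.611 g 63.5
(0.4376, 0.0916, 0.16) [0.1675, -0.4005, -0.0032] [0.0082, -0.0039, 0.2364]
(0.4376, 0.0916, 0.06) [0.1672, -0.4014, 0.0968] [0.0082, -0.0039, 0.2364]
```

```bash
cat > tray.py <<'E'
from arc import *
def tray(n):
    p=camera(n);im=p["frame"].astype(int)
    c0=px(p,[.483,.046,.018])[0].astype(int);x0,y0=np.maximum(c0-75,0);g=im[y0:y0+150,x0:x0+150]
    m=((g[...,0]-g[...,2]>25)).astype(np.uint8)
    n_,l,st,_=cv2.connectedComponentsWithStats(m);k=l[c0[1]-y0-0,c0[0]-x0];
    if k==0: k=1+st[1:,4].argmax()
    c=max(cv2.findContours((l==k).astype(np.uint8),cv2.RETR_EXTERNAL,cv2.CHAIN_APPROX_NONE)[0],key=cv2.contourArea)
    W=w(p,c[:,0]+[x0,y0],.018)[:,:2].astype(np.float32)
    # fit pose of 176x190 outline robustly
    from scipy.optimize import least_squares
    def res(q):
        a=q[2];d=W-q[:2];X=d@[np.cos(a),np.sin(a)];Y=d@[-np.sin(a),np.cos(a)]
        ex=np.abs(X)-(.088+q[3]);ey=np.abs(Y)-(.095+q[3]);return np.where(np.abs(ex)<np.abs(ey),ex,ey)
    r=least_squares(res,[.483,.046,.075,0],loss="soft_l1",f_scale=.001);print(n,r.x.round(4),"rms",np.sqrt(np.mean(np.clip(np.abs(r.fun),0,.005)**2)).round(5),len(W))
E
python3 - <<'E'
from tray import *
tray("top");tray("scene")
E
```

```text
top [0.485  0.0487 0.0738 0.0017] rms 0.00197 288
scene [ 0.8085  0.0985 -0.454  -0.0643] rms 0.00443 255
```

```bash
python3 - <<'E'
from mir import *
go((.4388,.0903,.16,.0745),(.4388,.0903,.07,.0745))
E
```

```text
t 41.33 pos [ 0.3992 -0.3389  0.1559] yaw 0.311 q [-0.93  0.18  1.82 -0.    1.13  0.33] F [ 0.4  0.4 -1.1] open 0.608 g 63.5
(0.4388, 0.0903, 0.16) [0.1691, -0.3965, -0.0047] [0.0018, -0.0008, 0.2366]
(0.4388, 0.0903, 0.07) [0.169, -0.3967, 0.0853] [0.0018, -0.0008, 0.2366]
```

```bash
python3 -m jog '[0.021,-0.05,0,0,0,0.03,1, 0.042,-0.1,0,0,0,0.06,1, 0.063,-0.15,0,0,0,0.09,1, 0.085,-0.2,0,0,0,0.12,1, 0.106,-0.25,0,0,0,0.16,1, 0.127,-0.3,0,0,0,0.2,1, 0.15,-0.35,0.01,0,0,0.2366,1, 0.169,-0.3965,0.03,0,0,0.2366,1, 0.169,-0.3965,0.06,0,0,0.2366,1, 0.169,-0.3965,0.082,0,0,0.2366,1, 0.169,-0.3965,0.082,0,0,0.2366,1, 0.169,-0.3965,0.082,0,0,0.2366,1]' | tail -3
python3 - <<'E'
from mir import *
go((.4388,.0903,.055,.0745),(.4388,.0903,.0435,.0745))
E
```

```text
wrist_force: [0.1, -0.5, -0.8]
opening: 0.611
grasp_force: 63.5
t 42.83 pos [0.4388 0.09   0.0733] yaw 0.074 q [-0.06  0.17  2.05 -0.    0.92  1.43] F [ 0.1 -0.5 -0.8] open 0.611 g 63.5
(0.4388, 0.0903, 0.055) [0.0001, -0.0003, 0.0183] [0.0008, 0.0002, -0.0005]
(0.4388, 0.0903, 0.0435) [0.0001, -0.0003, 0.0298] [0.0008, 0.0002, -0.0005]
```

```bash
python3 -m jog '[0,0,0.01,0,0,0,1, 0,0,0.02,0,0,0,1, 0,0,0.024,0,0,0,1, 0,0,0.026,0,0,0,1, 0,0,0.026,0,0,0,1]' | tail -6
python3 - <<'E'
from mir import *
go((.4388,.0903,.0435,.0745))
E
```

```text
time_s: 43.45
eef_pos: [0.4389, 0.0901, 0.0473]
eef_rot: [0.0, 0.999, 0.037, 0.0]
wrist_force: [-0.1, -0.3, -0.9]
opening: 0.607
grasp_force: 63.6
t 43.45 pos [0.4389 0.0901 0.0473] yaw 0.074 q [-0.06  0.22  2.06 -0.    0.86  1.43] F [-0.1 -0.3 -0.9] open 0.607 g 63.6
(0.4388, 0.0903, 0.0435) [-0.0001, -0.0002, 0.0038] [0.0009, -0.0003, -0.0003]
```

```bash
python3 -m jog '[0,0,0.002,0,0,0,1, 0,0,0.004,0,0,0,1, 0,0,0.0045,0,0,0,1, 0,0,0.0045,0,0,0,1]' | tail -6
python3 - <<'E'
from mir import *
go((.4388,.0903,.0435,.0745))
E
```

```text
time_s: 43.95
eef_pos: [0.4391, 0.0901, 0.0433]
eef_rot: [0.0, 0.999, 0.037, 0.0]
wrist_force: [-2.4, 0.2, 5.4]
opening: 0.607
grasp_force: 64.3
t 43.95 pos [0.4391 0.0901 0.0433] yaw 0.074 q [-0.06  0.23  2.06 -0.    0.85  1.43] F [-2.4  0.2  5.4] open 0.607 g 64.3
(0.4388, 0.0903, 0.0435) [-0.0003, -0.0002, -0.0002] [0.001, -0.0006, -0.0002]
```

```bash
python3 -m jog '[0,0,0,0,0,0,0, 0,0,0,0,0,0,0, 0,0,0,0,0,0,0, 0,0,-0.05,0,0,0,0, 0,0,-0.1,0,0,0,0, 0,0,-0.15,0,0,0,0, 0,0.06,-0.15,0,0,0,0, 0,0.12,-0.15,0,0,0,0]' | tail -3
python3 - <<'E'
from mir import *
p=camera("top");print("bed");squares(p,250,190,320,275,.043);print("tray");squares(p,120,190,200,262,.029)
crop(p,115,180,345,290,3.4,"pics/c7.png")
go((.522,-.299,.15,.80),(.522,-.299,.055,.80))
E
```

```text
wrist_force: [1.3, 0.7, 0.6]
opening: 1.0
grasp_force: 0.0
bed
c [ 0.5213 -0.2979  0.043 ] boxc [ 0.5216 -0.2979  0.043 ] sides 0.0396 0.0404 ang 0.727
tray
c [0.4694 0.0836 0.029 ] boxc [0.4568 0.0878 0.029 ] sides 0.1411 0.1691 ang 1.294
t 45.0 pos [ 0.4489 -0.0373  0.194 ] yaw 0.072 q [-0.34 -0.04  1.97 -0.    1.2   1.16] F [ 2.1 -5.4  0.5] open 0.997 g 0.0
(0.522, -0.299, 0.15) [0.054, 0.266, 0.0459] [0.007, -0.0004, -0.7282]
(0.522, -0.299, 0.055) [0.0538, 0.2654, 0.1409] [0.007, -0.0004, -0.7282]
```

View pics/c7.png

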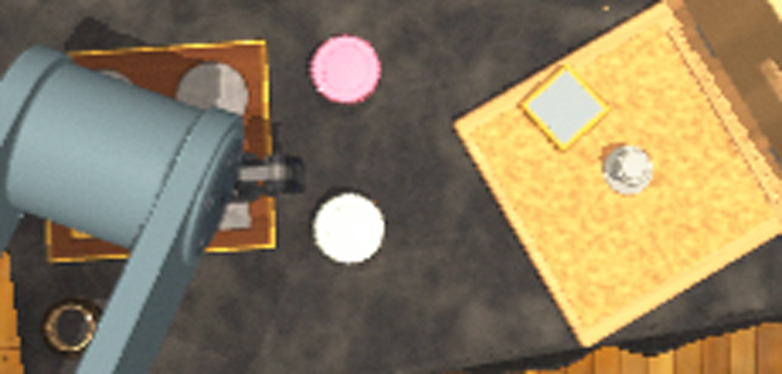

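The top view shows the remaining mirror at (565,108) on the bed, and the nut at (349,228). The arm covers the placed mirror.

```bash
python3 -m jog '[0,0,0,0,0,0,0, 0,0,0,0,0,0,0]' | head -2
python3 - <<'E'
from mir import *
go((.522,-.299,.15,.79),(.522,-.299,.055,.79))
E
```

```text
time_s: 45.25
eef_pos: [0.4473, -0.0286, 0.1926]
t 45.25 pos [ 0.4473 -0.0286  0.1926] yaw 0.074 q [-0.33 -0.04  1.98 -0.    1.2   1.17] F [-0.6  0.5 -0.1] open 1.0 g 0.0
(0.522, -0.299, 0.15) [0.0544, 0.2752, 0.0426] [-0.0, 0.0004, -0.7155]
(0.522, -0.299, 0.055) [0.0544, 0.2752, 0.1376] [-0.0, 0.0004, -0.7155]
```

```bash
python3 -m jog '[0.01,0.05,0,0,0,-0.15,0, 0.02,0.1,0,0,0,-0.3,0, 0.03,0.15,0.01,0,0,-0.45,0, 0.04,0.2,0.02,0,0,-0.6,0, 0.05,0.25,0.03,0,0,-0.7155,0, 0.0544,0.2752,0.04,0,0,-0.7155,0, 0.0544,0.2752,0.08,0,0,-0.7155,0, 0.0544,0.2752,0.11,0,0,-0.7155,0, 0.0544,0.2752,0.13,0,0,-0.7155,0, 0.0544,0.2752,0.138,0,0,-0.7155,0, 0.0544,0.2752,0.138,0,0,-0.7155,0]' | tail -6
python3 - <<'E'
from mir import *
go((.522,-.299,.055,.79))
p=camera("top");print("tray");squares(p,120,190,200,262,.029);crop(p,115,180,345,290,3.4,"pics/c8.png")
E
```

```text
time_s: 46.62
eef_pos: [0.5228, -0.2995, 0.0553]
eef_rot: [0.0, 0.923, 0.385, 0.0]
wrist_force: [0.2, -0.0, 0.0]
opening: 0.997
grasp_force: 0.0
t 46.62 pos [ 0.5228 -0.2995  0.0553] yaw 0.791 q [-0.72  0.49  1.66 -0.    1.    0.06] F [ 0.2 -0.   0. ] open 0.997 g 0.0
(0.522, -0.299, 0.055) [-0.0002, -0.0009, 0.0003] [0.001, 0.0002, 0.0006]
tray
c [0.4381 0.0906 0.029 ] boxc [0.438  0.0907 0.029 ] sides 0.0374 0.0427 ang 0.008
```

View pics/c8.png

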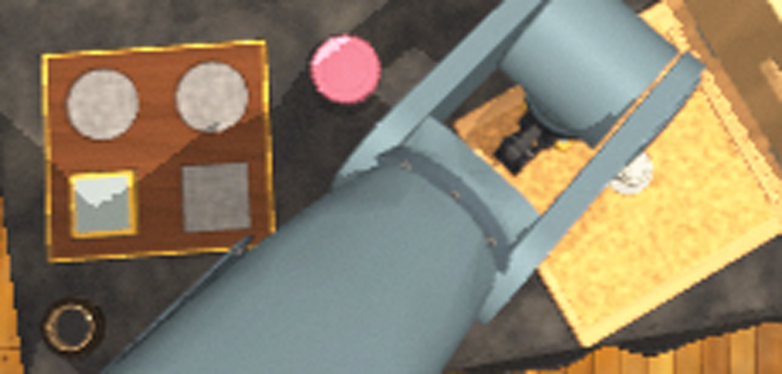

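The first mirror sits in the left square recess at (102,204). Next I grip the second.

```bash
python3 -m jog '[0,0,0,0,0,0,1, 0,0,0,0,0,0,1, 0,0,0,0,0,0,1, 0,0,0,0,0,0,1, 0,0,0,0,0,0,1, 0,0,0,0,0,0,1]' | tail -6
python3 -m jog '[0,0,-0.03,0,0,0,1, 0,0,-0.06,0,0,0,1, 0,0,-0.1,0,0,0,1, 0,0,-0.1,0,0,0,1, 0,0,-0.1,0,0,0,1]' | tail -3
python3 - <<'E'
from mir import *
go((.4459,-.0033,.155,.0745),(.4459,-.0033,.06,.0745))
E
```

```text
time_s: 47.42
eef_pos: [0.5233, -0.3007, 0.0569]
eef_rot: [0.002, 0.923, 0.385, 0.001]
wrist_force: [-0.5, 1.5, 5.7]
opening: 0.609
grasp_force: 63.1
wrist_force: [-1.3, 0.5, -1.4]
opening: 0.611
grasp_force: 63.1
t 48.05 pos [ 0.522  -0.2996  0.1547] yaw 0.79 q [-0.72  0.35  1.62 -0.    1.18  0.06] F [-1.3  0.5 -1.4] open 0.611 g 63.1
(0.4459, -0.0033, 0.155) [0.1568, -0.2626, -0.0004] [0.0004, 0.0002, 0.7151]
(0.4459, -0.0033, 0.06) [0.1569, -0.2627, 0.0946] [0.0004, 0.0002, 0.7151]
```

```bash
python3 -m jog '[0.03,-0.05,0,0,0,0.15,1, 0.06,-0.1,0,0,0,0.3,1, 0.09,-0.15,0,0,0,0.45,1, 0.12,-0.2,0,0,0,0.6,1, 0.15,-0.25,0,0,0,0.715,1, 0.157,-0.2627,0.03,0,0,0.715,1, 0.157,-0.2627,0.06,0,0,0.715,1, 0.157,-0.2627,0.08,0,0,0.715,1, 0.157,-0.2627,0.085,0,0,0.715,1, 0.157,-0.2627,0.085,0,0,0.715,1]' | tail -3
python3 - <<'E'
from mir import *
go((.446,-.0036,.0475,.0745),(.446,-.0036,.043,.0745))
E
```

```text
wrist_force: [0.3, 0.3, -0.8]
opening: 0.611
grasp_force: 63.2
t 49.3 pos [ 0.4458 -0.0034  0.0694] yaw 0.075 q [-0.27  0.17  2.06 -0.    0.92  1.22] F [ 0.3  0.3 -0.8] open 0.611 g 63.2
(0.446, -0.0036, 0.0475) [0.0002, 0.0002, 0.0219] [0.0003, 0.0012, 0.0]
(0.446, -0.0036, 0.043) [0.0002, 0.0002, 0.0264] [0.0003, 0.0012, 0.0]
```

```bash
python3 -m jog '[0,0,0.01,0,0,0,1, 0,0,0.018,0,0,0,1, 0,0,0.022,0,0,0,1, 0,0,0.024,0,0,0,1, 0,0,0.026,0,0,0,1, 0,0,0.027,0,0,0,1, 0,0,0.027,0,0,0,1]' | tail -6
python3 - <<'E'
from mir import *
go((.446,-.0036,.043,.0745))
E
```

```text
time_s: 50.18
eef_pos: [0.4462, -0.0035, 0.0429]
eef_rot: [0.0, 0.999, 0.037, -0.0]
wrist_force: [-1.9, 0.2, -0.3]
opening: 0.611
grasp_force: 63.3
t 50.17 pos [ 0.4462 -0.0035  0.0429] yaw 0.075 q [-0.27  0.23  2.06 -0.    0.85  1.22] F [-1.9  0.2 -0.3] open 0.611 g 63.3
(0.446, -0.0036, 0.043) [-0.0002, 0.0001, -0.0001] [0.0009, 0.0, 0.0004]
```

```bash
python3 -m jog '[0,0,0.001,0,0,0,1, 0,0,0.0015,0,0,0,1, 0,0,0.0015,0,0,0,0, 0,0,0.0015,0,0,0,0, 0,0,0,0,0,0,0, 0,0,-0.05,0,0,0,0, 0,0,-0.11,0,0,0,0, 0,0,-0.17,0,0,0,0, 0,0.06,-0.23,0,0,0,0, 0,0.12,-0.29,0,0,0,0, 0,0.18,-0.29,0,0,0,0, 0,0.2,-0.29,0,0,0,0, 0,0.2,-0.29,0,0,0,0]' | tail -6
python3 - <<'E'
from mir import *
p=camera("top");print("tray");squares(p,120,190,200,262,.029);crop(p,115,130,375,290,3,"pics/c9.png")
A=pose(1.70,0,.242);B=pose(1.70,-.5,.242);up=lambda P,h:(*(P[0]+[0,0,h]),P[1])
go(up(A,.06),up(A,0),up(B,0))
E
```

```text
time_s: 51.8
eef_pos: [0.4613, -0.2062, 0.3339]
eef_rot: [0.001, 0.999, 0.035, 0.001]
wrist_force: [0.1, 0.2, -0.2]
opening: 1.003
grasp_force: 0.0
tray
c [0.4381 0.0907 0.029 ] boxc [0.438  0.0907 0.029 ] sides 0.0374 0.0427 ang 0.008
c [0.4628 0.0057 0.029 ] boxc [0.4663 0.0025 0.029 ] sides 0.2479 0.0334 ang 0.909
t 51.85 pos [ 0.461  -0.2041  0.3331] yaw 0.072 q [-0.65 -0.04  1.68 -0.    1.49  0.85] F [0.  0.1 0.1] open 1.0 g 0.0
(np.float64(0.5449134814574816), np.float64(-0.47960459639658376), np.float64(0.3552828841294974)) [0.064, 0.2808, -0.022] [0.001, 0.0003, -2.028]
(np.float64(0.5449134814574816), np.float64(-0.47960459639658376), np.float64(0.2952828841294974)) [0.0639, 0.2808, 0.038] [0.001, 0.0003, -2.028]
(np.float64(0.5463646865619747), np.float64(-0.4820882554390183), np.float64(0.2945483795008396)) [0.0652, 0.2833, 0.0387] [0.5063, 0.3149, -1.9787]
```

View pics/c9.png

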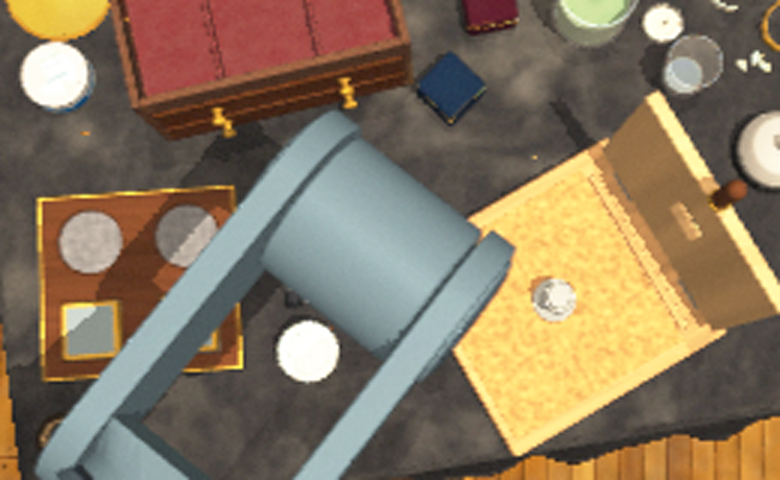

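The right recess's mirror partly shows at (205,338), and the left is at (92,328). The bed is empty and the handle tip is at (735,190). Next I check the handle tip position, then close the press.

```bash
python3 - <<'E'
from arc import *
p=camera("top")
for th in(1.66,1.72): 
    t=hinge+.266*(-np.cos(th)*u+np.sin(th)*z);m=hinge+.241*(-np.cos(th)*u+np.sin(th)*z);print(t,(px(p,t)-[115,130])*3,(px(p,m)-[115,130])*3)
E
python3 -m jog '[0.005,0.02,-0.022,0,0,-0.18,0, 0.01,0.04,-0.022,0,0,-0.36,0, 0.015,0.06,-0.022,0,0,-0.54,0, 0.02,0.08,-0.022,0,0,-0.72,0, 0.025,0.1,-0.022,0,0,-0.9,0, 0.03,0.12,-0.022,0,0,-1.08,0, 0.035,0.14,-0.022,0,0,-1.26,0, 0.04,0.16,-0.022,0,0,-1.44,0, 0.045,0.18,-0.03,0,0,-1.62,0, 0.045,0.2,-0.035,0,0,-1.8,0, 0.055,0.23,-0.035,0,0,-1.95,0, 0.064,0.2808,-0.035,0,0,-2.028,0, 0.064,0.2808,-0.035,0,0,-2.028,0, 0.064,0.2808,-0.035,0,0,-2.028,0]' | head -3
python3 - <<'E'
from mir import *
A=pose(1.70,0,.242);B=pose(1.70,-.5,.242);up=lambda P,h:(*(P[0]+[0,0,h]),P[1])
go(up(A,.06),up(A,0),up(B,0))
p=camera("top");print("tray");squares(p,120,190,200,262,.029)
E
```

```text
[ 0.54113802 -0.4731431   0.31424238] [[748.33316189 181.63850722]] [[738.33806416 187.78693856]]
[ 0.54913142 -0.48682337  0.31234468] [[765.71247229 171.61001664]] [[753.7423645  178.89716858]]
time_s: 53.65
eef_pos: [0.5466, -0.4762, 0.3674]
eef_rot: [-0.0, 0.496, 0.868, 0.0]
t 53.65 pos [ 0.5466 -0.4762  0.3674] yaw 2.104 q [-0.88  0.46  1.03  0.    1.65 -1.41] F [0.1 0.6 0.3] open 0.995 g 0.0
(np.float64(0.5449134814574816), np.float64(-0.47960459639658376), np.float64(0.3552828841294974)) [-0.0021, -0.0031, 0.0121] [0.0002, -0.0012, 0.0041]
(np.float64(0.5449134814574816), np.float64(-0.47960459639658376), np.float64(0.2952828841294974)) [-0.0022, -0.0031, 0.0721] [0.0002, -0.0012, 0.0041]
(np.float64(0.5463646865619747), np.float64(-0.4820882554390183), np.float64(0.2945483795008396)) [-0.0051, -0.0032, 0.0728] [-0.0009, 0.4988, 0.0041]
tray
c [0.4365 0.0922 0.029 ] boxc [0.4365 0.0906 0.029 ] sides 0.0374 0.0399 ang 0.008
c [ 0.4461 -0.0014  0.029 ] boxc [ 0.4458 -0.0023  0.029 ] sides 0.0402 0.0399 ang 0.008
```

```bash
python3 - <<'E'
from arc import *
C=pose(1.70,0,.242);C=(C[0]+[0,0,.073],C[1])  # commanded now
rows(C,[pose(1.66,0,.242),pose(1.66,-.2,.242),pose(1.66,-.35,.242)])
P=pose(1.66,-.35,.242)
f=lambda t:pose(t,.4-.75*t/1.66,.242)
print("nudge");rows(P,[pose(1.72,-.35,.242)])
print("arc");rows(P,[f(t) for t in np.arange(1.6,.65,-.1)])
print("arc2");rows(f(.7),[f(t) for t in np.r_[np.arange(.6,.05,-.1),.05,0,-.01]])
E
```

```text
[0.0096, 0.0, 0.0719] [0.0, 0.0, 0.0]
[0.0084, -0.0, 0.0721] [0.0, 0.2, 0.0]
[0.0076, -0.0, 0.0723] [-0.0, 0.35, -0.0]
nudge
[-0.0141, -0.0, -0.0033] [0.0, 0.0, 0.0]
arc
[0.0141, -0.0, 0.0042] [-0.0, -0.027, 0.0]
[0.0369, 0.0, 0.0129] [-0.0, -0.072, 0.0]
[0.0587, -0.0, 0.0239] [0.0, -0.117, 0.0]
[0.0793, 0.0, 0.037] [0.0, -0.163, 0.0]
[0.0986, 0.0, 0.0521] [-0.0, -0.208, 0.0]
[0.1162, 0.0, 0.0691] [0.0, -0.253, 0.0]
[0.132, 0.0, 0.0876] [0.0, -0.298, 0.0]
[0.1459, 0.0, 0.1077] [0.0, -0.343, 0.0]
[0.1578, 0.0, 0.129] [0.0, -0.389, 0.0]
[0.1675, 0.0, 0.1514] [0.0, -0.434, 0.0]
arc2
[0.0165, 0.0, 0.018] [0.0, -0.045, -0.0]
[0.0311, 0.0, 0.0375] [0.0, -0.09, 0.0]
[0.0436, 0.0, 0.0583] [0.0, -0.136, 0.0]
[0.0541, 0.0, 0.0803] [0.0, -0.181, 0.0]
[0.0623, 0.0, 0.1032] [0.0, -0.226, 0.0]
[0.0681, 0.0, 0.1268] [0.0, -0.271, 0.0]
[0.0702, 0.0, 0.1388] [0.0, -0.294, 0.0]
[0.0716, 0.0, 0.1509] [0.0, -0.316, 0.0]
[0.0718, 0.0, 0.1533] [0.0, -0.321, 0.0]
```

Descend over the handle vertically, tilt, close, and nudge towards the stop.

```bash
python3 -m jog '[0.0096,0,0,0,0,0,0, 0.0096,0,0.03,0,0,0,0, 0.0096,0,0.06,0,0,0,0, 0.0096,0,0.072,0,0,0,0, 0.0084,0,0.072,0,0.18,0,0, 0.0076,0,0.0723,0,0.35,0,0, 0.0076,0,0.0723,0,0.35,0,1, 0.0076,0,0.0723,0,0.35,0,1, 0.0076,0,0.0723,0,0.35,0,1, 0.0076,0,0.0723,0,0.35,0,1, 0.0076,0,0.0723,0,0.35,0,1, 0.0076,0,0.0723,0,0.35,0,1, 0.0076,0,0.0723,0,0.35,0,1, 0.0076,0,0.0723,0,0.35,0,1]'
python3 -m jog '[-0.004,0,-0.001,0,0,0,1, -0.008,0,-0.002,0,0,0,1, -0.011,0,-0.0026,0,0,0,1, -0.0141,0,-0.0033,0,0,0,1, -0.0141,0,-0.0033,0,0,0,1]'
python3 - <<'E'
from arc import *
P=pose(1.72,-.35,.242);go((*P[0],P[1]))
E
```

```text
time_s: 55.45
eef_pos: [0.5426, -0.4713, 0.299]
eef_rot: [-0.149, 0.489, 0.855, 0.086]
wrist_force: [1.1, -0.2, 6.9]
opening: 0.167
grasp_force: 59.0
time_s: 56.08
eef_pos: [0.5499, -0.4836, 0.2972]
eef_rot: [-0.149, 0.489, 0.855, 0.086]
wrist_force: [1.0, 0.5, 7.1]
opening: 0.165
grasp_force: 59.9
t 56.08 pos [ 0.5499 -0.4836  0.2972] yaw 2.103 q [-0.9   0.76  0.76  0.05  1.97 -1.42] F [1.  0.5 7.1] open 0.165 g 59.9
(np.float64(0.5483695148961079), np.float64(-0.4855194106941802), np.float64(0.294247559650222)) [-0.0018, -0.0022, 0.0025] [-0.0003, 0.0042, 0.0037]
```

```bash
python3 -m jog '[-0.003,0,0,0,0,0,1, -0.005,0,0,0,0,0,1, -0.005,0,0,0,0,0,1]' | grep -A1 -E "pos|wrist"
python3 - <<'E'
from arc import *
P=pose(1.72,-.35,.242);C=(P[0]+P[1].apply([-.005,0,0]),P[1])
f=lambda t:pose(t,.4-.75*t/1.66,.242)
print("arc");rows(C,[f(t) for t in np.arange(1.66,.65,-.1)])
print(f(.66-.1*0)[0]);
print("arc2");rows(f(.66),[f(t) for t in np.r_[np.arange(.6,.05,-.1),.05,0,-.01]])
E
```

```text
eef_pos: [0.5524, -0.4879, 0.2961]
eef_rot: [-0.149, 0.489, 0.855, 0.085]
wrist_force: [2.1, -1.0, 9.7]
opening: 0.173
arc
[0.0191, 0.0, 0.0033] [0.0, 0.0, 0.0]
[0.0424, 0.0, 0.0107] [-0.0, -0.045, 0.0]
[0.0649, 0.0, 0.0204] [0.0, -0.09, 0.0]
[0.0863, 0.0, 0.0323] [-0.0, -0.136, 0.0]
[0.1063, 0.0, 0.0462] [0.0, -0.181, 0.0]
[0.1249, 0.0, 0.062] [0.0, -0.226, 0.0]
[0.1419, 0.0, 0.0796] [-0.0, -0.271, 0.0]
[0.157, 0.0, 0.0988] [-0.0, -0.316, 0.0]
[0.1701, 0.0, 0.1194] [0.0, -0.361, 0.0]
[0.181, 0.0, 0.1412] [0.0, -0.407, 0.0]
[0.1898, 0.0, 0.1639] [0.0, -0.452, 0.0]
[ 0.43242723 -0.28709045  0.20364321]
arc2
[0.0099, -0.0, 0.0108] [-0.0, -0.027, -0.0]
[0.0248, -0.0, 0.03] [-0.0, -0.072, -0.0]
[0.0378, -0.0, 0.0507] [0.0, -0.117, 0.0]
[0.0486, -0.0, 0.0725] [-0.0, -0.163, -0.0]
[0.0572, -0.0, 0.0952] [-0.0, -0.208, 0.0]
[0.0635, -0.0, 0.1187] [0.0, -0.253, 0.0]
[0.0657, -0.0, 0.1307] [0.0, -0.276, 0.0]
[0.0674, -0.0, 0.1427] [0.0, -0.298, 0.0]
[0.0677, -0.0, 0.1451] [0.0, -0.303, -0.0]
```

```bash
python3 -m jog '[0.0191,0,0.0033,0,0,0,1, 0.0424,0,0.0107,0,-0.045,0,1, 0.0649,0,0.0204,0,-0.09,0,1, 0.0863,0,0.0323,0,-0.136,0,1, 0.1063,0,0.0462,0,-0.181,0,1, 0.1249,0,0.062,0,-0.226,0,1, 0.1419,0,0.0796,0,-0.271,0,1, 0.157,0,0.0988,0,-0.316,0,1, 0.1701,0,0.1194,0,-0.361,0,1, 0.181,0,0.1412,0,-0.407,0,1, 0.1898,0,0.1639,0,-0.452,0,1]'
python3 - <<'E'
from arc import *
print(get_obs()["torque"].round(2))
f=lambda t:pose(t,.4-.75*t/1.66,.242);P=f(.66);go((*P[0],P[1]))
E
```

```text
time_s: 57.82
eef_pos: [0.432, -0.2852, 0.2046]
eef_rot: [0.046, 0.495, 0.867, -0.027]
wrist_force: [-4.1, -0.9, 1.7]
opening: 0.166
grasp_force: 58.4
[-0.38  0.4   0.13]
t 57.83 pos [ 0.432  -0.2852  0.2046] yaw 2.103 q [-0.8   0.05  1.87 -0.03  1.12 -1.32] F [-4.1 -0.9  1.7] open 0.166 g 58.4
(np.float64(0.4324272262978353), np.float64(-0.2870904549345073), np.float64(0.20364321088952847)) [-0.0018, -0.0006, 0.0012] [-0.0006, 0.0044, 0.0039]
```

Still held, with small forces. I'll swing the rest of the way down.

```bash
python3 -m jog '[0.0099,0,0.0108,0,-0.027,0,1, 0.0248,0,0.03,0,-0.072,0,1, 0.0378,0,0.0507,0,-0.117,0,1, 0.0486,0,0.0725,0,-0.163,0,1, 0.0572,0,0.0952,0,-0.208,0,1, 0.0635,0,0.1187,0,-0.253,0,1, 0.0657,0,0.1307,0,-0.276,0,1, 0.0674,0,0.1427,0,-0.298,0,1, 0.0674,0,0.1427,0,-0.298,0,1]'
python3 - <<'E'
from arc import *
P=pose(0,.4,.242);go((*P[0],P[1]))
E
```

```text
time_s: 58.95
eef_pos: [0.4057, -0.2409, 0.0548]
eef_rot: [0.173, 0.486, 0.851, -0.1]
wrist_force: [-4.1, -5.0, -1.8]
opening: 0.17
grasp_force: 63.6
t 58.95 pos [ 0.4057 -0.2409  0.0548] yaw 2.104 q [-0.71  0.12  2.23 -0.32  0.43 -0.97] F [-4.1 -5.  -1.8] open 0.17 g 63.6
(np.float64(0.40591674923720894), np.float64(-0.24171920736445363), np.float64(0.054826365964017305)) [-0.0008, -0.0002, 0.0003] [0.0003, 0.0019, 0.0044]
```

```bash
python3 -m jog '[0,0,0,0,0,0,0, 0,0,0,0,0,0,0, 0,0,0,0,0,0,0, 0,0,0,0,0,0,0, 0,0,-0.04,0,0,0,0, 0,0,-0.08,0,0,0,0, 0,0,-0.12,0,0.1,0,0, 0,0,-0.17,0,0.25,0,0, 0,0,-0.22,0,0.4,0,0, 0,0,-0.22,0,0.4,0,0]' | tail -3
python3 - <<'E'
from arc import *
go((.2,-.5,.3,2.1))
E
```

```text
wrist_force: [1.2, -0.6, -0.2]
opening: 1.0
grasp_force: 0.0
t 60.2 pos [ 0.3647 -0.1686  0.2612] yaw 2.102 q [-0.73 -0.25  2.01  0.    1.37 -1.26] F [ 1.2 -0.6 -0.2] open 1.0 g 0.0
(0.2, -0.5, 0.3) [-0.2026, -0.3098, -0.0381] [0.0024, 0.007, 0.002]
```

```bash
python3 -m jog '[-0.02,-0.05,-0.03,0,0,0,0, -0.05,-0.1,-0.038,0,0,0,0, -0.08,-0.15,-0.038,0,0,0,0, -0.12,-0.2,-0.038,0,0,0,0, -0.16,-0.25,-0.038,0,0,0,0, -0.2,-0.31,-0.038,0,0,0,0, -0.2,-0.31,-0.038,0,0,0,0, -0.2,-0.31,-0.038,0,0,0,0]' | head -2
python3 - <<'E'
from mir import *
p=camera("top");squares(p,120,190,200,262,.029);crop(p,110,130,370,300,3,"pics/c10.png")
g=p["frame"].astype(int)
go()
E
```

```text
time_s: 61.2
eef_pos: [0.1967, -0.4959, 0.2937]
c [0.4385 0.0909 0.029 ] boxc [0.438  0.0907 0.029 ] sides 0.0374 0.0427 ang 0.008
c [ 0.4471 -0.0011  0.029 ] boxc [ 0.4471 -0.0011  0.029 ] sides 0.0395 0.0403 ang 0.091
t 61.25 pos [ 0.1974 -0.4952  0.2942] yaw 2.103 q [-1.41  0.06  1.67  0.    1.42 -1.95] F [0.8 0.7 0.8] open 1.005 g 0.0
```

View pics/c10.png

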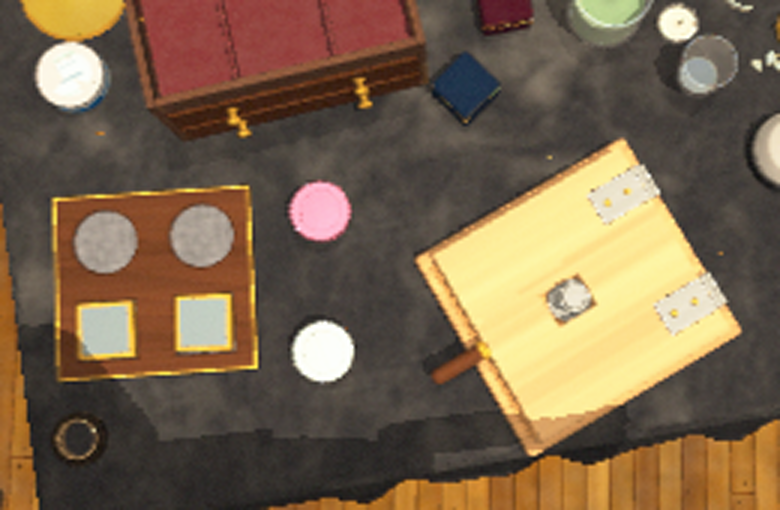

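Both mirrors look seated in the square recesses at (107,330) and (204,323). The press is shut with its bed empty, and the nut is at (323,351). The right one reads about 1.5 mm off, so I'll tap it with closed fingertips to check its height.

```bash
python3 - <<'E'
from arc import *
go((.446,-.003,.29,2.1),(.446,-.003,.075,2.1))
E
```

```text
t 61.25 pos [ 0.1974 -0.4952  0.2942] yaw 2.103 q [-1.41  0.06  1.67  0.    1.42 -1.95] F [0.8 0.7 0.8] open 1.005 g 0.0
(0.446, -0.003, 0.29) [0.2981, 0.4639, 0.0048] [0.0009, -0.0007, 0.0027]
(0.446, -0.003, 0.075) [0.2979, 0.4637, 0.2198] [0.0009, -0.0007, 0.0027]
```

```bash
python3 -m jog '[0.03,0.046,0,0,0,0,1, 0.06,0.092,0,0,0,0,1, 0.09,0.14,0,0,0,0,1, 0.12,0.186,0,0,0,0,1, 0.15,0.232,0,0,0,0,1, 0.18,0.28,0,0,0,0,1, 0.21,0.325,0,0,0,0,1, 0.24,0.37,0,0,0,0,1, 0.27,0.42,0,0,0,0,1, 0.298,0.4637,0.02,0,0,0,1, 0.298,0.4637,0.07,0,0,0,1, 0.298,0.4637,0.12,0,0,0,1, 0.298,0.4637,0.17,0,0,0,1, 0.298,0.4637,0.2,0,0,0,1, 0.298,0.4637,0.22,0,0,0,1, 0.298,0.4637,0.22,0,0,0,1, 0.298,0.4637,0.22,0,0,0,1]' | head -5
python3 -m jog '[0,0,0.005,0,0,0,1, 0,0,0.01,0,0,0,1, 0,0,0.013,0,0,0,1, 0,0,0.013,0,0,0,1]' | grep -E "pos|force"
python3 -m jog '[0,0,0.002,0,0,0,1, 0,0,0.004,0,0,0,1, 0,0,0.006,0,0,0,1, 0,0,0.006,0,0,0,1]' | grep -E "pos|force"
```

```text
time_s: 63.38
eef_pos: [0.4459, -0.0038, 0.0761]
eef_rot: [0.001, 0.496, 0.868, -0.0]
wrist_force: [0.0, -0.8, -0.2]
opening: -0.004
eef_pos: [0.4454, -0.0045, 0.0618]
wrist_force: [1.1, -0.1, -0.7]
grasp_force: 0.0
eef_pos: [0.4455, -0.0044, 0.0559]
wrist_force: [0.6, -0.4, -0.4]
grasp_force: 0.0
```

```bash
python3 -m jog '[0,0,0.001,0,0,0,1, 0,0,0.002,0,0,0,1, 0,0,0.003,0,0,0,1, 0,0,0.004,0,0,0,1, 0,0,0.004,0,0,0,1]' | grep -E "pos|force"
python3 -c "
from arc import *
go((.4388,.0903,.08,2.1),(.4388,.0903,.055,2.1))"
```

```text
eef_pos: [0.4459, -0.0045, 0.0539]
wrist_force: [-9.7, 2.1, 25.6]
grasp_force: 13.1
t 65.0 pos [ 0.4459 -0.0045  0.0539] yaw 2.103 q [-0.28  0.2   2.06 -0.    0.88 -0.81] F [-9.7  2.1 25.6] open 0.003 g 13.1
(0.4388, 0.0903, 0.08) [0.0852, 0.042, -0.0262] [-0.0006, 0.0007, 0.0032]
(0.4388, 0.0903, 0.055) [0.0852, 0.042, -0.0012] [-0.0006, 0.0007, 0.0032]
```

The right mirror is fully down: contact came at TCP 53.9 mm, against 54 mm expected. Now the same check on the left.

```bash
python3 -m jog '[0,0,-0.03,0,0,0,1, 0,0,-0.03,0,0,0,1, 0.043,0.021,-0.03,0,0,0,1, 0.0852,0.042,-0.03,0,0,0,1, 0.0852,0.042,-0.03,0,0,0,1, 0.0852,0.042,-0.015,0,0,0,1, 0.0852,0.042,-0.005,0,0,0,1, 0.0852,0.042,-0.001,0,0,0,1, 0.0852,0.042,0.0005,0,0,0,1, 0.0852,0.042,0.0005,0,0,0,1]' | grep -E "pos|force"
python3 -m jog '[0,0,-0.04,0,0,0,1, 0,0,-0.1,0,0,0,1, 0,0,-0.16,0,0,0,1, 0,0,-0.22,0,0,0,1, -0.06,-0.03,-0.23,0,0,0,1, -0.12,-0.1,-0.23,0,0,0,1, -0.18,-0.16,-0.23,0,0,0,1, -0.24,-0.22,-0.23,0,0,0,1, -0.24,-0.28,-0.23,0,0,0,1, -0.24,-0.34,-0.23,0,0,0,1, -0.24,-0.4,-0.23,0,0,0,1, -0.24,-0.4,-0.23,0,0,0,1, -0.24,-0.4,-0.23,0,0,0,1]' | grep -E "pos|force"
python3 - <<'E'
from mir import *
p=camera("top");squares(p,120,190,200,262,.029);crop(p,110,130,370,300,3,"pics/c11.png")
E
```

```text
eef_pos: [0.4381, 0.0895, 0.0538]
wrist_force: [-18.3, -0.5, 47.5]
grasp_force: 23.9
eef_pos: [0.2118, -0.3219, 0.2811]
wrist_force: [0.4, -0.1, -0.1]
grasp_force: 0.0
c [0.4386 0.0908 0.029 ] boxc [0.438  0.0907 0.029 ] sides 0.0374 0.0427 ang 0.008
c [ 0.4471 -0.0011  0.029 ] boxc [ 0.4471 -0.0011  0.029 ] sides 0.0395 0.0403 ang 0.091
```

View pics/c11.png

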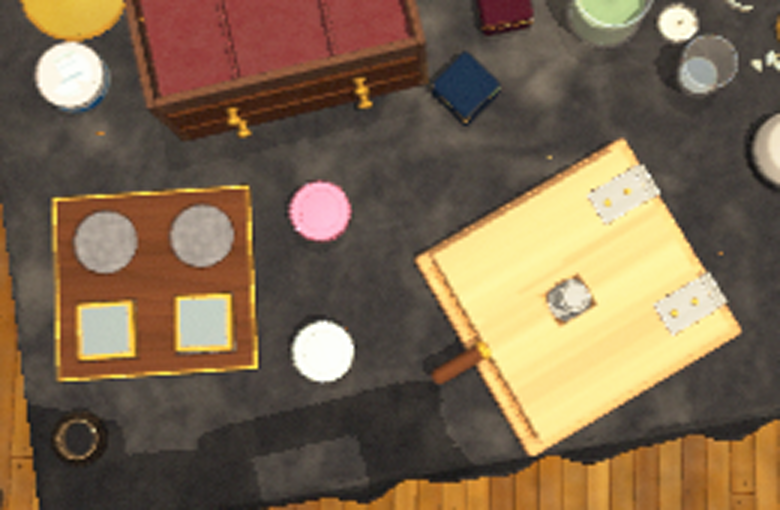

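The picture shows both mirrors seated at (107,330) and (204,323), the press shut, the nut on the table at (323,351), and the arm clear. I'm handing in.

```bash
python3 -c "
from bench import *
print(hand_in())"
```

```text
the job is handed in; nothing more can be done
None
```

The nut is off and on the table, both square mirrors (the only ones in the press) sit fully down, glass up, in the square recesses, and the press is shut and handed in at about 67 s. Two things to note: the handle slipped once while opening and the board dropped shut onto the still-loaded press, and my last seating tap reached 47 N with the fingertips.

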